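# Run a tap to the bottom of a drilled boss

### The job

Take the loose crank handle from its stand and push its steel pin fully home in the eye of the red tap crank. With it, work the tap down the hole the way a tap is used: half a turn clockwise (seen from above) and a quarter turn back to break the chip, the same once more, then clockwise again until you feel the tap come firmly onto the bottom of the hole, without forcing it. Then ease the crank off, leave the handle standing in the eye and the tap at the bottom, and do not disturb the dial gauge, the side cutters or the squeeze bottle.

Things in the scene. Friction and masses are not known exactly. Their poses are not given: they have to be found in the camera images.
- handle_center (a point): Loose crank handle, about 90 g, upright: black ribbed grip 22 mm in diameter and 58 mm tall; under it a steel flange 25 mm wide and 4 mm thick, then a steel pin 12 mm in diameter and 20 mm long with a tapered tip. The point is the middle of the grip on the axis, 33 mm above the flange's underside and 53 mm above the pin's tip; z up.
- stand_hole0 (a point): Mouth of the hole (14 mm) in the light wooden stand block, 70 x 50 x 24 mm, fixed; on its top face. The handle starts with its pin in this hole, flange on the block's top.
- handle_shoulder (a point): Point on the crank handle's axis at the underside of its flange, where the pin begins (33 mm below handle_center). The handle is home when this point meets crank_eye.
- crank_eye (a point): Centre of the eye in the red crank arm, on the arm's top face: upright round through-hole 14 mm wide with 2 mm chamfer, arm end 30 x 30 mm, 16 mm thick, top 93 mm above the bench at the start. Nothing obstructs the pin below. It travels on a 55 mm radius about tap_axis. The handle's pin turns freely in it, so the hand need not turn as it cranks.
- tap_axis (a point): Fixed point on the tap's upright axis, 93 mm above the bench. The tap stands in the aluminium boss of a block clamped on a steel plate (130 x 90 mm), all below 56 mm. The dark hub on the axis (32 mm in diameter) stands 3 mm above the crank arm's top; opposite the eye a short rod with a black ball reaches 53 mm from the axis.
- tap (a joint): Angle turned by the tap, rad, growing clockwise seen from above (into the hole); starts within 0.15 of 0, caught in the thread. Sinks 1.75 mm a turn; drag about 0.15 N m either way (3 N at the eye). It bottoms somewhere between 5.25 and 6.15: this differs from piece to piece and can only be felt.
- torque_spring (a joint): Wind-up of the torque spring in the hub, rad: crank ahead of tap, clockwise positive; 4 N m per rad, so 0.1 is 7 N along the circle at the eye. About 0.04 as the tap turns forward, -0.04 backward; grows when the tap stands on the bottom. Above 0.10 it is firmly bottomed; at 0.18 (13 N at the eye) the tap breaks. About 0 when let go.
- dial_gauge: Grey dial indicator lying on its back, 107 x 60 x 22 mm, origin at the centre of its underside; a bystander.
- side_cutters: Small side cutters with red grips lying flat, 37 x 118 x 11 mm, origin at the centre of the underside; a bystander.
- solvent_bottle: White squeeze bottle with a red cap and bent spout, 58 x 73 x 169 mm, standing, origin at the centre of its underside; a bystander.
Mind the look-alikes: they are no part of the job. There is more than one size of the part that bears handle_center; the job needs the middle-sized.

How it is judged (in metres and radians):
On the way, in this order (a step that is already met when the one before it is completed fails the run):
1. the handle's pin is fully home in the crank's eye (flange within 4 mm of the eye's mouth), before any cranking (distance between handle_shoulder and crank_eye below 0.004 m and angle between handle_center's own z axis and vertical below 0.16 rad and value of joint tap below 0.6 rad), for 0.2 s.
2. the tap has been turned half a turn in (tap past 2.75 rad) (value of joint tap above 2.75 rad), for 0.02 s.
3. the tap has been backed off a quarter turn (below 1.95 rad), before it ever went on past 4.35 rad (going past it instead fails the run) ((value of joint tap below 1.95 rad or value of joint tap above 4.35 rad)), for 0.02 s.
4. the tap has been turned half a turn in again (past 4.25 rad) (value of joint tap above 4.25 rad), for 0.02 s.
5. the tap has been backed off a quarter turn again (below 3.55 rad), before it was ever bottomed (bottoming it instead fails the run) ((value of joint tap below 3.55 rad or (value of joint tap above 5.15 rad and value of joint torque_spring above 0.105 rad))), for 0.02 s.
6. the tap is firmly on the bottom of the hole: past 5.15 rad with the torque spring wound more than 0.10 rad (0.40 N m) (value of joint tap above 5.15 rad and value of joint torque_spring above 0.1 rad), for 0.05 s.
At the end, for the whole second after the job is handed in: The handle stands in the crank's eye (flange within 4 mm of the eye's mouth, within 9 degrees of upright) and at rest, the tap is left at the bottom (tap angle above 5.15 rad) and the torque spring is relaxed (within 0.06 rad of zero) (distance between handle_shoulder and crank_eye below 0.004 m and angle between handle_center's own z axis and vertical below 0.16 rad and value of joint tap above 5.15 rad and value of joint torque_spring between -0.06 and 0.06 rad and linear speed of handle below 0.02 m/s); the robot touches nothing.
It fails at once if the tap is overloaded: torque spring wound more than 0.18 rad either way (value of joint torque_spring above 0.18 rad or value of joint torque_spring below -0.18 rad).
It fails at once if the tap is backed out of the thread by more than about a tenth of a turn (value of joint tap below -0.8 rad).
It fails at once if the dial gauge, the side cutters or the squeeze bottle is moved by more than 15 mm or the bottle is tipped (distance of any of dial_gauge, side_cutters, solvent_bottle from where it was at the start of the episode above 0.015 m or angle between solvent_bottle's own z axis and vertical above 0.3 rad).
It also fails if it takes over 72 s, if anything falls off the work surface, if the arm or the gripper's body presses on something with over 40 N, if the wrist force passes 120 N, or if a joint passes its speed limit or range.

### The arm

A 7-joint arm with a two-finger parallel gripper is mounted at the origin on a cart in front of the work surface, level with it; the furniture and walls round the work are solid. World frame = base frame: x ahead of the robot, y to its left, z up, the work surface at z = 0. Lengths are in m, angles in degrees, forces in N, time in s.
With the tool pointing down it reaches from about 0.425 to 0.875 m from the base axis. Payload 4.7 kg.
Tool frame: the origin (TCP) lies midway between the tips of the shut fingers; the grasp point (between the pads) lies 19 mm behind it (ctrl.grip_depth is the distance from the TCP to the grasp point, in m); z points along the fingers, x is the direction in which the jaws open and shut, and the axes are right-handed (so a half turn about z gives the same grasp; the last joint's range is limited). The gripper opens to 87 mm and grips with 3 to 60 N. Pads are 19 mm wide; open, the fingers measure 117 mm over their backs; the gripper's body (75 mm by 190 mm) begins 51 mm behind the grasp point.
Start: joints at [73.058, 18.392, -4.016, 83.108, 1.295, 78.541, -3.26], TCP at [0.198, -0.619, 0.223] pointing down, gripper open.
Joint ranges: [-163.93, 163.93], [-17.29, 119.83], [-79.2, 71.16], [3.27, 140.29], [-89.18, 269.18], [5.43, 117.66], [-154.24, 154.24]. Speed limits (degrees/s): [147.25, 147.25, 180, 180, 180, 180, 180].

### API

Orientations are given as [roll, pitch, yaw] about the fixed x, y, z axes, in that order (R = Rz(yaw) Ry(pitch) Rx(roll)).
In Python, from bench import monitor, read_camera, workorder, ctrl gives the robot as it stands. The module is installed in compiled form; this text tells all that it offers.
- The arm moves only by the tool send_rows, never from a script. Its argument "moves" is a list of rows, each an object of numbers: "ax", "ay", "az": the turn, a rotation vector about the tool's x, y, z in rad; "tx", "ty", "tz": the shift along the tool's x, y, z in m; "gripper": the gripper's target within -1 to 1 (fully open at 1, half-way at 0, shut at -1). A call has 1 to 12 rows; each row is the pose to reach, as a shift and turn from the pose commanded when the call began, along the tool's axes at that moment; what a row does not reach only later rows make up. A row lasts 1/12 s, in which the tool goes at most 41.7 mm and 7.16 degrees, less where a joint would pass 70% of its speed; a pose out of reach is approached as far as the arm can. A call with a gripper value outside its range is refused whole. The fingers move at their own pace and stop on an object; "grip_force" is the grip in N (left out, the last holds). Time passes only in rows, so rows that repeat a pose let the fingers close. It gives the time, the measured TCP pose, the force and the opening at its end, in the units of the state.
- monitor.get_state(): the state, without advancing time (a new reading comes with each control period).
- read_camera(name): name is "scene" or "top" or "wrist"; returns a dict with "img" (420x560x3 uint8, red, green, blue), "fx", "fy", "cx", "cy" (pixels), "k1" (the pictures are not rectified: a ray, as slopes to the right and down, at radius r is drawn at 1 + k1 r^2 times it, then the intrinsics apply), "position" and "attitude" of the camera in the world; the wrist camera has in their place "T_tool_cam" (4x4, takes a point from camera to tool coordinates, whose origin is the TCP and whose axes are the tool frame's). Camera axes: x right, y down, z forward; pixel columns grow to the right and rows downward; lengths in m; the calibration is good to about 2 mm. A picture is of the moment at which its call begins: read the wrist's pose just before it. There is no depth.
- workorder.job_done(): hands the job in, once; it reports no verdict.
The state is a dict: "t": time; "joint_pos": joint angles; "dq": joint speeds; "tau": joint torques, N m; "tcp_pos": TCP position; "orientation": TCP orientation; "force": force on the tool from outside, world axes, zero at the start; "wrist_torque": the same for the moment, N m; "gripper_width": opening from 0.0 (shut) to 1.0 (fully open).
Only numpy, scipy, OpenCV 4.12 (cv2) and the standard library are available. Lean on these libraries where they do the work, as an engineer would, in place of code of your own. Each camera call takes 0.05 s, during which the arm holds its last target.

## Working session

There is one attempt and no reset: what is moved stays moved. The work goes in short steps, Python scripts to look and compute and a tool call to move; the robot and the scene stay as the last step left them, time stands still between calls to the robot, and variables do not carry over. Pictures are saved under pics/ and viewed, and the job is handed in when it is done.

Besides the shell and the picture viewer there is one more tool, called after "Call:" by a JSON object that holds its "name" and its "arguments", one argument or row to a line. send_rows: Moves the arm, as the interface text tells. Its arguments: {"type":"object","properties":{"moves":{"type":"array"},"grip_force":{"type":"number"}},"required":["moves"]}

```bash
mkdir -p pics; ls; python3 - <<'E'
from bench import monitor, read_camera, workorder, ctrl
import cv2
s=monitor.get_state(); print(s); print(ctrl.grip_depth)
for n in ["scene","top","wrist"]:
    c=read_camera(n); cv2.imwrite(f"pics/{n}0.png",c["img"][:,:,::-1]); print(n,{k:v for k,v in c.items() if k!="img"})
E
```

```text
pics
{'t': 0.0, 'joint_pos': array([73.057742  , 18.43779271, -4.01713933, 83.17560399,  1.29341488,
       78.54176624, -3.26302632]), 'dq': array([-0.11389384, -0.03727532, -0.1213495 , -0.04805294, -0.13317406,
        0.05616541,  0.07450966]), 'tau': array([ 7.71268951e-04, -4.91284561e+01, -4.03220225e-01, -3.12536144e+01,
       -6.37623598e-02,  4.37272363e-02,  1.62269348e-04]), 'tcp_pos': array([ 0.1979673 , -0.61852416,  0.22146995]), 'orientation': array([ 1.79996179e+02,  1.09997715e-01, -7.22497975e+01]), 'force': array([ 0.32311409,  0.76121808, -0.23337072]), 'wrist_torque': array([-0.00332411, -0.04096694, -0.00022734]), 'gripper_width': 1.0019735935439702}
0.0187
scene {'fx': 528.0242381974294, 'fy': 528.0242381974294, 'cx': 278.20036738138356, 'cy': 202.68481023234693, 'k1': -0.17446424414936207, 'position': array([-0.05866797,  0.34979779,  0.802743  ]), 'attitude': array([-135.93038699,    0.89646888, -124.06064498])}
top {'fx': 532.4964893791735, 'fy': 532.4964893791735, 'cx': 277.98809256478785, 'cy': 211.72296700016915, 'k1': -0.2071614983912193, 'position': array([ 0.4371893 , -0.01268946,  1.06535886]), 'attitude': array([-176.24869839,   -0.96875   ,  -88.71823395])}
wrist {'fx': 369.06025624261486, 'fy': 369.06025624261486, 'cx': 279.18364120301925, 'cy': 211.89504280987651, 'k1': 0.03047118385540005, 'T_tool_cam': array([[ 9.99999385e-01,  9.84774629e-04, -5.10672056e-04,
         3.24186631e-04],
       [-7.86653571e-04,  9.54107408e-01,  2.99463579e-01,
        -8.25252850e-02],
       [ 7.82140127e-04, -2.99462993e-01,  9.54107596e-01,
        -1.61180747e-01],
       [ 0.00000000e+00,  0.00000000e+00,  0.00000000e+00,
         1.00000000e+00]])}
```

View pics/scene0.png

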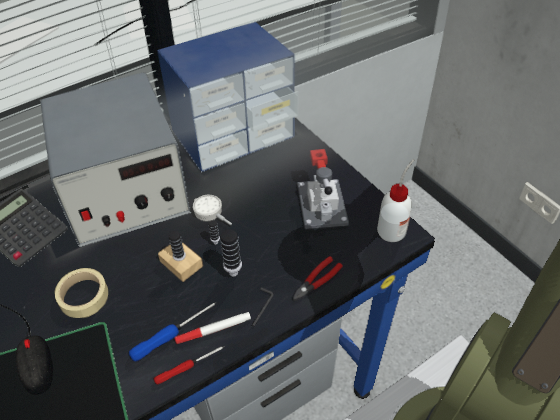

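View pics/top0.png

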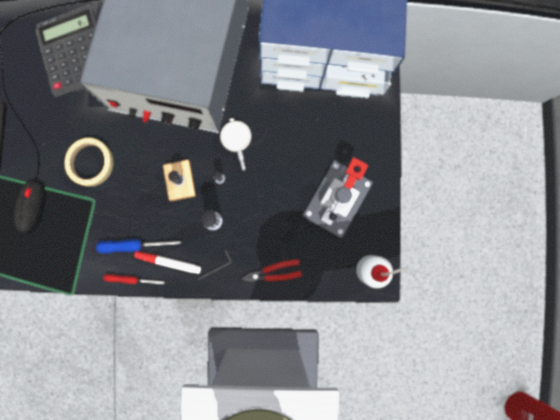

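View pics/wrist0.png

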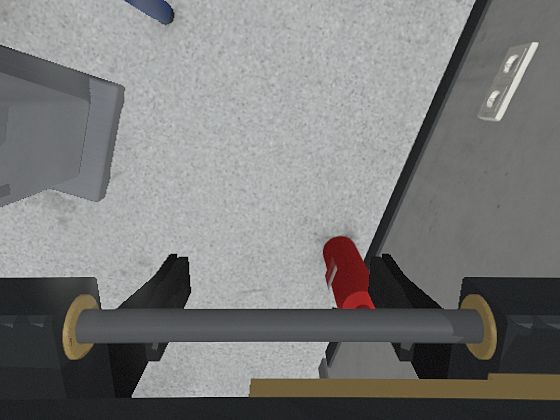

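```bash
cat > h.py <<'E'
import numpy as np, cv2
from scipy.spatial.transform import Rotation as R
from bench import monitor, read_camera, workorder, ctrl
def Rm(rpy): return R.from_euler('xyz',rpy,degrees=True).as_matrix()
def tool():
    s=monitor.get_state(); T=np.eye(4); T[:3,:3]=Rm(s['orientation']); T[:3,3]=s['tcp_pos']; return s,T
def cam(n):
    s,T=tool(); c=read_camera(n)
    if n=='wrist': c['T']=T@c['T_tool_cam']
    else:
        c['T']=np.eye(4); c['T'][:3,:3]=Rm(c['attitude']); c['T'][:3,3]=c['position']
    return c
def ray(c,u,v):
    K=np.array([[c['fx'],0,c['cx']],[0,c['fy'],c['cy']],[0,0,1]])
    d=np.array([(u-c['cx'])/c['fx'],(v-c['cy'])/c['fy']]); x=d.copy()
    for _ in range(30): x=d/(1+c['k1']*(x@x))
    return c['T'][:3,3], c['T'][:3,:3]@np.array([x[0],x[1],1])
def onplane(c,u,v,z):
    o,d=ray(c,u,v); return o+d*(z-o[2])/d[2]
def proj(c,p):
    q=c['T'][:3,:3].T@(np.asarray(p)-c['T'][:3,3]); x=q[:2]/q[2]; x=x*(1+c['k1']*(x@x))
    return np.array([c['fx']*x[0]+c['cx'],c['fy']*x[1]+c['cy']])
def tri(l):
    A=0;b=0
    for c,u,v in l:
        o,d=ray(c,u,v); d=d/np.linalg.norm(d); P=np.eye(3)-np.outer(d,d); A=A+P; b=b+P@o
    p=np.linalg.solve(A,b); return p,[np.round(proj(c,p)-[u,v],1) for c,u,v in l]
E
python3 - <<'E'
from h import *
s=cam('scene');t=cam('top')
a=cv2.resize(s['img'][180:300,140:260],(480,480),interpolation=cv2.INTER_CUBIC)
b=cv2.resize(t['img'][100:240,155:260],(300,400),interpolation=cv2.INTER_CUBIC)
o=np.zeros((480,780,3),np.uint8);o[:,:480]=a;o[:400,480:]=b
cv2.imwrite('pics/c1.png',o[:,:,::-1])
a=cv2.resize(s['img'][135:255,280:420],(560,480),interpolation=cv2.INTER_CUBIC);cv2.imwrite('pics/c2.png',a[:,:,::-1])
a=cv2.resize(t['img'][130:290,290:410],(450,600),interpolation=cv2.INTER_CUBIC);cv2.imwrite('pics/c3.png',a[:,:,::-1])
E
```

```text
(no output)
```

View pics/c1.png

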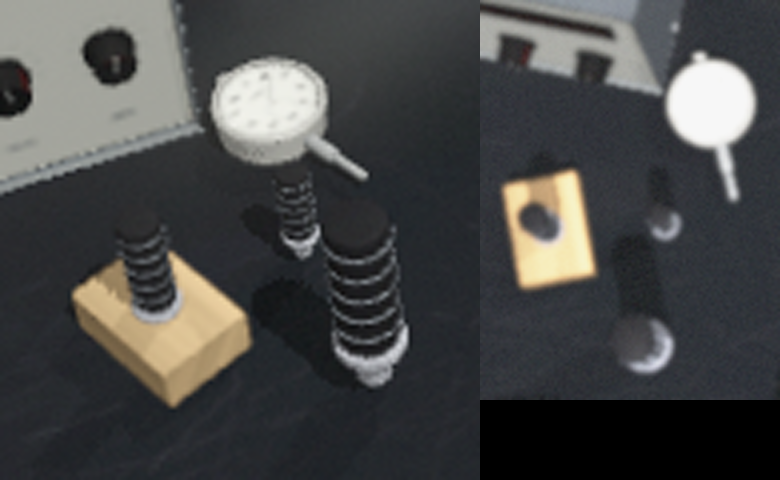

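View pics/c2.png

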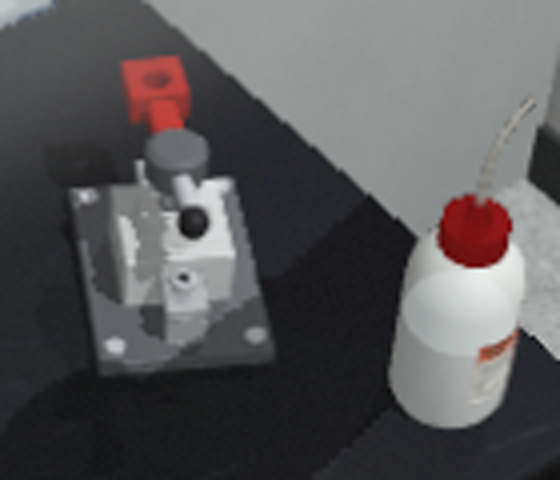

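View pics/c3.png

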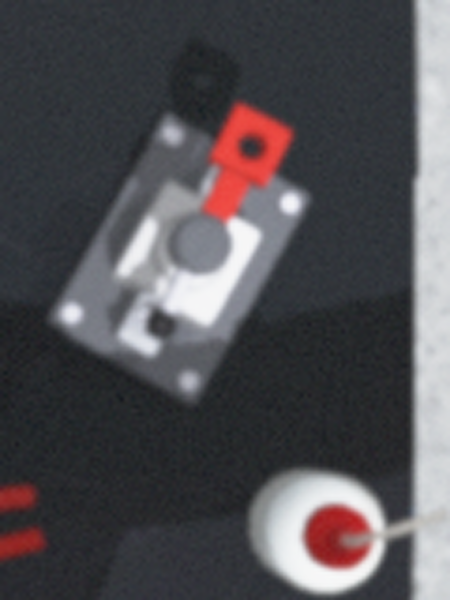

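```bash
python3 - <<'E'
from h import *
s=cam('scene');t=cam('top')
def P(n,x): print(n,np.round(x,4))
P('eye top',onplane(t,357.2,169.2,.093));P('eye sc',onplane(s,318.9,155,.093));print(tri([(t,357.2,169.2),(s,318.9,155)]))
P('hub top',onplane(t,343.3,194.8,.096));P('hub sc',onplane(s,324.5,173,.096))
# wood mask
for c in (t,s):
    h=cv2.cvtColor(c['img'],cv2.COLOR_RGB2HSV); m=cv2.inRange(h,(10,60,100),(30,255,255))
    n,l,st,ce=cv2.connectedComponentsWithStats(m)
    for i in range(1,n):
        if st[i,4]>60: print(st[i],ce[i])
    h2=cv2.inRange(h,(0,170,90),(6,255,255))|cv2.inRange(h,(174,170,90),(180,255,255))
    n,l,st,ce=cv2.connectedComponentsWithStats(h2)
    for i in range(1,n):
        if st[i,4]>40: print('red',st[i],ce[i])
# scene c1 crop: cap top centre at (139,222)/4, flange (157,305)/4; corners of top face
P('handle top sc',onplane(s,140+138/4,180+222/4,.024+4e-3+.058)); P('flange sc',onplane(s,140+158/4,180+306/4,.025))
P('handle top top',onplane(t,155+(533-480)/2.857,100+218/2.857,.086));P('flange top',onplane(t,155+(548-480)/2.857,100+226/2.857,.028))
for u,v in [(73,295),(130,245),(250,328),(172,375)]: P('blk',onplane(s,140+u/4,180+v/4,.024))
for u,v in [(503,185),(577,171),(595,275),(522,288)]: P('blkt',onplane(t,155+(u-480)/2.857,100+v/2.857,.024))
P('cut',onplane(t,275,270,.005));P('bot',onplane(t,375,271,.09));P('gauge',onplane(t,235,136,.02));P('plunger',onplane(t,243,167,.01))
P('small',onplane(t,220,178,.04));P('big',onplane(t,212,220,.06));P('cutend',onplane(t,298,262,.005))
E
```

```text
eye top [ 0.5838 -0.1729  0.093 ]
eye sc [ 0.5818 -0.1706  0.093 ]
(array([ 0.58447421, -0.17317745,  0.08985211]), [array([-0.1, -0.1]), array([ 0.1, -0. ])])
hub top [ 0.5351 -0.147   0.096 ]
hub sc [ 0.5296 -0.1447  0.096 ]
[ 64 137  49  50 382] [ 92.35340314 163.40052356]
[ 69 142  36  39 319] [ 82.48589342 159.20376176]
[162 159  34  43 781] [177.98591549 180.22151088]
red [346 159  21  28 294] [354.94217687 171.12585034]
red [135 252  20  11 121] [144.74380165 256.25619835]
red [264 260  34  13 154] [279.85714286 265.27922078]
red [373 266  14  15 137] [378.64233577 272.46715328]
red [266 271  36  10 168] [283.04166667 276.26190476]
red [104 275  33   9 202] [120.23267327 278.62376238]
red [506 393  54  27 879] [529.44368601 408.01592719]
[262 100  27  14  93] [275.24731183 106.60215054]
[158 243  45  39 858] [181.02214452 262.05244755]
[  55  268   53   50 1383] [ 81.14750542 292.53362256]
[381 275  14  14  96] [387.52083333 281.55208333]
red [390 184  18  18 247] [398.19433198 192.61538462]
red [ 81 211   9   9  61] [ 85.3442623  214.95081967]
red [117 211   7  11  59] [120.3
[... 162 characters left out ...]
0502513 335.93969849]
red [ 24 339   6   9  45] [ 26.84444444 343.02222222]
red [154 360  40  24 329] [173.556231   371.40425532]
handle top sc [0.5613 0.1698 0.086 ]
flange sc [0.5615 0.17   0.025 ]
handle top top [0.5633 0.1681 0.086 ]
flange top [0.5654 0.1681 0.028 ]
blk [0.5915 0.2008 0.024 ]
blk [0.6039 0.1641 0.024 ]
blk [0.526  0.1398 0.024 ]
blk [0.5224 0.1828 0.024 ]
blkt [0.594  0.2017 0.024 ]
blkt [0.6047 0.1501 0.024 ]
blkt [0.5325 0.1348 0.024 ]
blkt [0.5224 0.1854 0.024 ]
cut [ 0.391  -0.0257  0.005 ]
bot [ 0.3961 -0.2092  0.09  ]
gauge [0.6554 0.0603 0.02  ]
plunger [0.5947 0.043  0.01  ]
small [0.5677 0.0855 0.04  ]
big [0.4849 0.0963 0.06  ]
cutend [ 0.4078 -0.0711  0.005 ]
```

```bash
python3 - <<'E'
from h import *
s=cam('scene');t=cam('top')
for u,v in [(80,243),(190,212),(206,168),(300,135)]: print(np.round(onplane(s,u,v,0),3))
S,T=tool(); Rt=T[:3,:3]
Tg=np.array([.56,.169-.0,.20]); 
for via in ([.45,-.45,.28],[.56,-.2,.28],[.55,.1,.25],[.55,.15,.22]): print(np.round(Rt.T@(np.array(via)-T[:3,3]),3))
print(S['force'])
E
```

```text
[ 0.729  0.32  -0.   ]
[0.676 0.092 0.   ]
[ 0.777 -0.002  0.   ]
[ 0.751 -0.246  0.   ]
[-0.084 -0.291 -0.058]
[-0.289 -0.472 -0.057]
[-0.578 -0.554 -0.027]
[-0.625 -0.57   0.003]
[0.11737502 0.10761663 0.46717047]
```

Call:
{"name": "send_rows", "arguments": {
  "moves": [
    {"tx": -0.02, "ty": -0.03, "tz": -0.02, "az": -0.1, "gripper": 1},
    {"tx": -0.04, "ty": -0.06, "tz": -0.03, "az": -0.2, "gripper": 1},
    {"tx": -0.05, "ty": -0.1, "tz": -0.04, "az": -0.3, "gripper": 1},
    {"tx": -0.06, "ty": -0.14, "tz": -0.05, "az": -0.4, "gripper": 1},
    {"tx": -0.07, "ty": -0.18, "tz": -0.06, "az": -0.5, "gripper": 1},
    {"tx": -0.08, "ty": -0.22, "tz": -0.06, "az": -0.6, "gripper": 1},
    {"tx": -0.09, "ty": -0.26, "tz": -0.06, "az": -0.7, "gripper": 1},
    {"tx": -0.11, "ty": -0.29, "tz": -0.06, "az": -0.8, "gripper": 1},
    {"tx": -0.14, "ty": -0.32, "tz": -0.06, "az": -0.9, "gripper": 1},
    {"tx": -0.17, "ty": -0.35, "tz": -0.06, "az": -1.0, "gripper": 1},
    {"tx": -0.2, "ty": -0.38, "tz": -0.06, "az": -1.1, "gripper": 1},
    {"tx": -0.22, "ty": -0.41, "tz": -0.06, "az": -1.2, "gripper": 1}
  ]
}}

```text
invalid input
```

```bash
python3 - <<'E'
from h import *
S,T=tool(); print(S['t'],S['tcp_pos'],S['orientation'],S['joint_pos'].round(1),S['force'])
print(R.from_matrix(T[:3,:3].T@Rm([180,0,0])).as_rotvec())
for via in ([.56,-.1,.26],[.55,.12,.23]): print(np.round(T[:3,:3].T@(np.array(via)-T[:3,3]),3))
c=cam('wrist');cv2.imwrite('pics/w1.png',c['img'][:,:,::-1])
E
```

```text
0.45 [ 0.19813716 -0.61902972  0.22249455] [ 1.79998936e+02  4.52593323e-03 -7.22483777e+01] [73.1 18.4 -4.  83.1  1.3 78.5 -3.3] [0.11737502 0.10761663 0.46717047]
[-3.37589341e-05  7.99476610e-05 -1.26097207e+00]
[-0.384 -0.503 -0.037]
[-0.597 -0.56  -0.007]
```

Call:
{"name": "send_rows", "arguments": {
  "moves": [
    {"ax": 0, "ay": 0, "az": -0.1, "tx": -0.02, "ty": -0.03, "tz": -0.02, "gripper": 1}
  ],
  "grip_force": 30
}}

```text
t: 0.58
tcp_pos: [0.2125, -0.5935, 0.2375]
orientation: [179.7, 0.4, -67.1]
force: [-0.4, 0.2, -1.0]
gripper_width: 1.0
```

Call:
{"name": "send_rows", "arguments": {
  "moves": [
    {"ax": 0, "ay": 0, "az": -0.1, "tx": -0.005, "ty": -0.038, "tz": -0.01, "gripper": 1},
    {"ax": 0, "ay": 0, "az": -0.2, "tx": -0.01, "ty": -0.076, "tz": -0.02, "gripper": 1},
    {"ax": 0, "ay": 0, "az": -0.3, "tx": -0.016, "ty": -0.114, "tz": -0.03, "gripper": 1},
    {"ax": 0, "ay": 0, "az": -0.4, "tx": -0.022, "ty": -0.152, "tz": -0.04, "gripper": 1},
    {"ax": 0, "ay": 0, "az": -0.5, "tx": -0.027, "ty": -0.19, "tz": -0.04, "gripper": 1},
    {"ax": 0, "ay": 0, "az": -0.6, "tx": -0.033, "ty": -0.228, "tz": -0.04, "gripper": 1},
    {"ax": 0, "ay": 0, "az": -0.7, "tx": -0.038, "ty": -0.266, "tz": -0.04, "gripper": 1},
    {"ax": 0, "ay": 0, "az": -0.8, "tx": -0.065, "ty": -0.295, "tz": -0.04, "gripper": 1},
    {"ax": 0, "ay": 0, "az": -0.9, "tx": -0.092, "ty": -0.324, "tz": -0.04, "gripper": 1},
    {"ax": 0, "ay": 0, "az": -1.0, "tx": -0.119, "ty": -0.353, "tz": -0.04, "gripper": 1},
    {"ax": 0, "ay": 0, "az": -1.1, "tx": -0.146, "ty": -0.382, "tz": -0.04, "gripper": 1},
    {"ax": 0, "ay": 0, "az": -1.161, "tx": -0.173, "ty": -0.411, "tz": -0.04, "gripper": 1}
  ]
}}

```text
t: 1.58
tcp_pos: [0.5292, -0.2666, 0.2828]
orientation: [180.0, -0.0, 0.3]
force: [0.2, -0.3, 0.6]
gripper_width: 0.999
```

```bash
python3 - <<'E'
from h import *
S,T=tool(); print(S['t'],S['tcp_pos'],S['orientation'],S['joint_pos'].round(1),S['force'])
c=cam('wrist');cv2.imwrite('pics/w1.png',c['img'][:,:,::-1])
E
```

```text
1.5833 [ 0.52916354 -0.26664408  0.28278847] [ 1.79967048e+02 -2.01215271e-02  2.62116804e-01] [ 48.   12.  -28.   85.6   5.6  83.9  20.2] [ 0.2010242  -0.31790738  0.60080988]
```

View pics/w1.png

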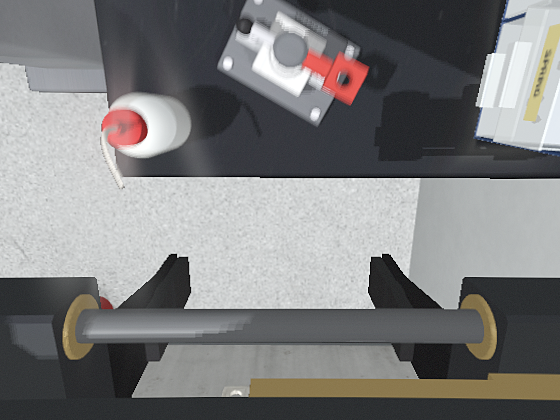

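Call:
{"name": "send_rows", "arguments": {
  "moves": [
    {"ax": 0, "ay": 0, "az": 0, "tx": 0.005, "ty": -0.04, "tz": 0, "gripper": 1},
    {"ax": 0, "ay": 0, "az": 0, "tx": 0.01, "ty": -0.08, "tz": 0, "gripper": 1},
    {"ax": 0, "ay": 0, "az": 0, "tx": 0.015, "ty": -0.12, "tz": 0, "gripper": 1},
    {"ax": 0, "ay": 0, "az": 0, "tx": 0.02, "ty": -0.16, "tz": 0, "gripper": 1},
    {"ax": 0, "ay": 0, "az": 0, "tx": 0.025, "ty": -0.2, "tz": 0.0, "gripper": 1},
    {"ax": 0, "ay": 0, "az": 0, "tx": 0.03, "ty": -0.24, "tz": 0.01, "gripper": 1},
    {"ax": 0, "ay": 0, "az": 0, "tx": 0.033, "ty": -0.28, "tz": 0.02, "gripper": 1},
    {"ax": 0, "ay": 0, "az": 0, "tx": 0.033, "ty": -0.32, "tz": 0.03, "gripper": 1},
    {"ax": 0, "ay": 0, "az": 0, "tx": 0.033, "ty": -0.36, "tz": 0.04, "gripper": 1},
    {"ax": 0, "ay": 0, "az": 0, "tx": 0.033, "ty": -0.38, "tz": 0.05, "gripper": 1},
    {"ax": 0, "ay": 0, "az": 0, "tx": 0.033, "ty": -0.38, "tz": 0.05, "gripper": 1},
    {"ax": 0, "ay": 0, "az": 0, "tx": 0.033, "ty": -0.38, "tz": 0.05, "gripper": 1}
  ]
}}

```text
t: 2.63
tcp_pos: [0.5611, 0.1129, 0.2321]
orientation: [180.0, 0.1, 0.2]
force: [0.9, -1.0, 0.3]
gripper_width: 1.004
```

```bash
python3 - <<'E'
from h import *
S,T=tool(); print(S['t'],S['tcp_pos'],S['orientation'],S['joint_pos'].round(1),S['force'])
c=cam('wrist');cv2.imwrite('pics/w2.png',c['img'][:,:,::-1])
p=[.5625,.169]
for z in (.024,.028,.086): print(proj(c,p+[z]))
E
```

```text
2.6333 [0.56105957 0.11285201 0.23208084] [1.79987300e+02 5.81496937e-02 1.81590480e-01] [ 22.9  12.6 -42.5  92.5   8.6  78.4 -20.5] [ 0.93704203 -1.04006177  0.27393215]
[281.21465602 124.30001232]
[281.23006008 124.60250175]
[281.49727858 129.84905355]
```

View pics/w2.png

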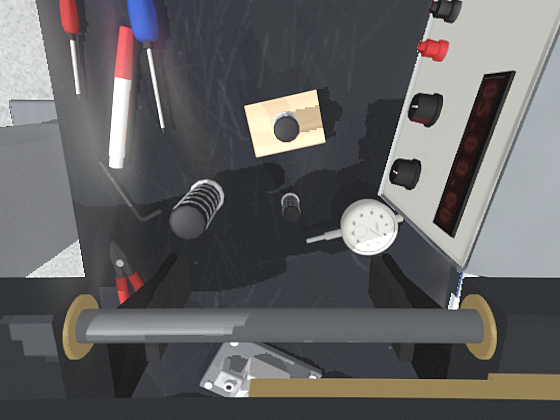

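```bash
python3 - <<'E'
from h import *
c=cam('wrist')
x=c['img'][80:165,235:335]; cv2.imwrite('pics/w2c.png',cv2.resize(x,(600,510),interpolation=cv2.INTER_CUBIC)[:,:,::-1])
print(onplane(c,286.3,129.5,.086))
E
```

```text
[0.5674497  0.16716437 0.086     ]
```

View pics/w2c.png

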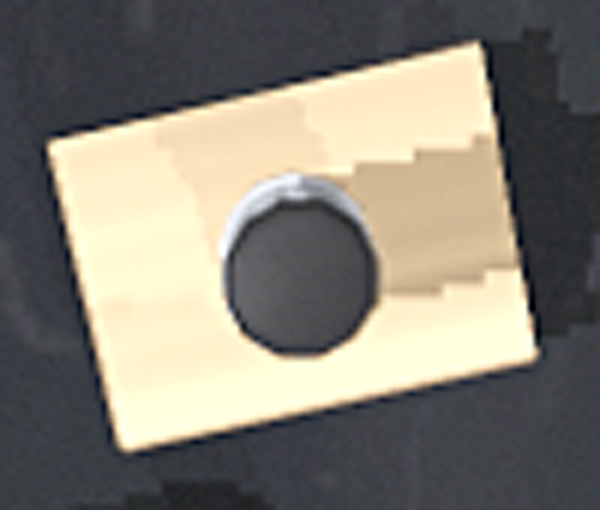

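```bash
python3 - <<'E'
from h import *
c=cam('wrist')
print(onplane(c,235+302/6,80+278/6,.086))
P=np.array([onplane(c,235+u/6,80+v/6,.024) for u,v in [(48,143),(482,42),(538,355),(122,452)]]);print(P.round(4),P.mean(0),np.linalg.norm(P-np.roll(P,1,0),axis=1))
f=onplane(c,235+298/6,80+(174+0)/6,.028);print('flange far edge',f)
E
```

```text
[0.56723259 0.16861759 0.086     ]
[[0.5275 0.1849 0.024 ]
 [0.5965 0.2    0.024 ]
 [0.6071 0.1514 0.024 ]
 [0.5383 0.1356 0.024 ]] [0.5673523  0.16797446 0.024     ] [0.05047457 0.07057709 0.04975056 0.07061825]
flange far edge [0.56746319 0.18024434 0.028     ]
```

Call:
{"name": "send_rows", "arguments": {
  "moves": [
    {"ax": 0, "ay": 0, "az": 0, "tx": 0.003, "ty": -0.03, "tz": 0, "gripper": 1},
    {"ax": 0, "ay": 0, "az": 0, "tx": 0.005, "ty": -0.055, "tz": 0.01, "gripper": 1},
    {"ax": 0, "ay": 0, "az": 0, "tx": 0.005, "ty": -0.055, "tz": 0.04, "gripper": 1},
    {"ax": 0, "ay": 0, "az": 0, "tx": 0.005, "ty": -0.055, "tz": 0.07, "gripper": 1},
    {"ax": 0, "ay": 0, "az": 0, "tx": 0.005, "ty": -0.055, "tz": 0.1, "gripper": 1},
    {"ax": 0, "ay": 0, "az": 0, "tx": 0.005, "ty": -0.055, "tz": 0.13, "gripper": 1},
    {"ax": 0, "ay": 0, "az": 0, "tx": 0.005, "ty": -0.055, "tz": 0.15, "gripper": 1},
    {"ax": 0, "ay": 0, "az": 0, "tx": 0.005, "ty": -0.055, "tz": 0.17, "gripper": 1},
    {"ax": 0, "ay": 0, "az": 0, "tx": 0.005, "ty": -0.055, "tz": 0.18, "gripper": 1},
    {"ax": 0, "ay": 0, "az": 0, "tx": 0.005, "ty": -0.055, "tz": 0.189, "gripper": 1},
    {"ax": 0, "ay": 0, "az": 0, "tx": 0.005, "ty": -0.055, "tz": 0.189, "gripper": 1}
  ],
  "grip_force": 30
}}

```text
t: 3.7
tcp_pos: [0.5664, 0.1651, 0.0423]
orientation: [180.0, 0.1, -0.1]
force: [-0.2, -0.2, -0.4]
gripper_width: 1.002
```

```bash
python3 - <<'E'
from h import *
S,T=tool(); print(S['t'],S['tcp_pos'],S['orientation'],S['joint_pos'].round(1),S['force'])
c=cam('wrist');cv2.imwrite('pics/w3.png',c['img'][:,:,::-1])
E
```

```text
3.7 [0.56636961 0.16511043 0.04234959] [ 1.79954538e+02  1.03262668e-01 -1.02558604e-01] [ 14.5  25.4 -40.5 101.7  18.8  59.9 -32.9] [-0.22235109 -0.17607172 -0.39481704]
```

View pics/w3.png

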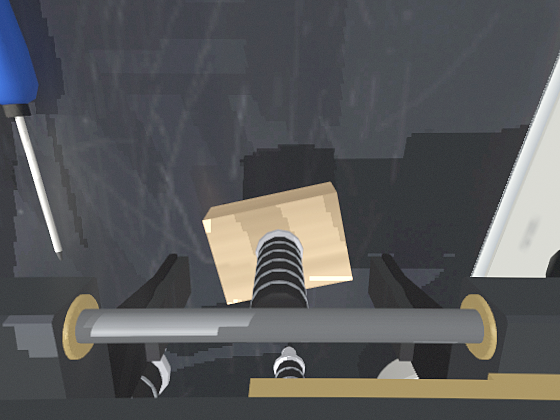

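Call:
{"name": "send_rows", "arguments": {
  "moves": [
    {"ax": 0, "ay": 0, "az": 0, "tx": 0.0, "ty": -0.003, "tz": 0, "gripper": 1},
    {"ax": 0, "ay": 0, "az": 0, "tx": 0.0, "ty": -0.003, "tz": 0, "gripper": -1},
    {"ax": 0, "ay": 0, "az": 0, "tx": 0.0, "ty": -0.003, "tz": 0, "gripper": -1},
    {"ax": 0, "ay": 0, "az": 0, "tx": 0.0, "ty": -0.003, "tz": 0, "gripper": -1},
    {"ax": 0, "ay": 0, "az": 0, "tx": 0.0, "ty": -0.003, "tz": 0, "gripper": -1},
    {"ax": 0, "ay": 0, "az": 0, "tx": 0.0, "ty": -0.003, "tz": 0, "gripper": -1},
    {"ax": 0, "ay": 0, "az": 0, "tx": 0.0, "ty": -0.003, "tz": 0, "gripper": -1},
    {"ax": 0, "ay": 0, "az": 0, "tx": 0.0, "ty": -0.003, "tz": 0, "gripper": -1},
    {"ax": 0, "ay": 0, "az": 0, "tx": 0.0, "ty": -0.003, "tz": 0, "gripper": -1}
  ],
  "grip_force": 40
}}

```text
t: 4.5
tcp_pos: [0.5666, 0.1695, 0.0435]
orientation: [180.0, 0.0, -0.0]
force: [0.1, -0.6, 0.4]
gripper_width: 0.472
```

```bash
python3 - <<'E'
from h import *
S,T=tool(); print(S['t'],S['tcp_pos'],S['orientation'],S['joint_pos'].round(1),S['force'],S['wrist_torque'],S['gripper_width']*87)
c=cam('wrist');cv2.imwrite('pics/w4.png',c['img'][:,:,::-1])
E
```

```text
4.5 [0.56663103 0.1694969  0.0434778 ] [ 1.79994121e+02  3.30273738e-03 -1.49152280e-03] [ 14.2  25.4 -40.6 101.6  18.8  60.  -33.2] [ 0.12010705 -0.56782327  0.41793808] [-0.08229229 -0.08389569 -0.05352979] 41.02542595401077
```

View pics/w4.png

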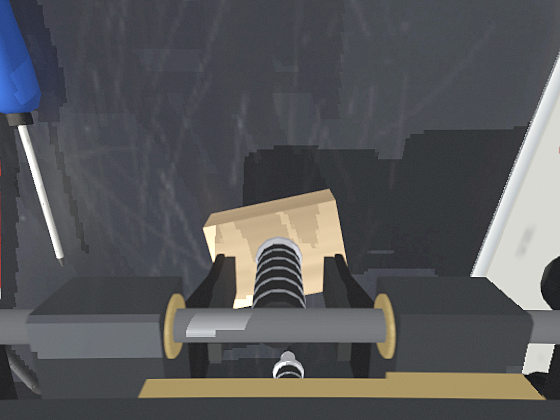

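Call:
{"name": "send_rows", "arguments": {
  "moves": [
    {"ax": 0, "ay": 0, "az": 0, "tx": 0.0, "ty": 0.001, "tz": 0, "gripper": -1},
    {"ax": 0, "ay": 0, "az": 0, "tx": 0.0, "ty": 0.001, "tz": 0, "gripper": -1},
    {"ax": 0, "ay": 0, "az": 0, "tx": 0.0, "ty": 0.001, "tz": 0, "gripper": -1},
    {"ax": 0, "ay": 0, "az": 0, "tx": 0.0, "ty": 0.001, "tz": 0, "gripper": -1},
    {"ax": 0, "ay": 0, "az": 0, "tx": 0.0, "ty": 0.001, "tz": 0, "gripper": -1},
    {"ax": 0, "ay": 0, "az": 0, "tx": 0.0, "ty": 0.001, "tz": 0, "gripper": -1},
    {"ax": 0, "ay": 0, "az": 0, "tx": 0.0, "ty": 0.001, "tz": 0, "gripper": -1}
  ]
}}

```text
t: 5.13
tcp_pos: [0.5666, 0.1684, 0.0435]
orientation: [180.0, 0.0, -0.0]
force: [0.5, 0.2, 0.1]
gripper_width: 0.241
```

```bash
python3 - <<'E'
from h import *
S,T=tool(); print(S['t'],S['tcp_pos'],S['orientation'],S['force'],S['wrist_torque'],S['gripper_width']*87)
E
```

```text
5.1333 [0.56663368 0.16839618 0.04346145] [ 1.79987545e+02  5.77029774e-03 -6.01307124e-03] [0.45364879 0.24534199 0.09475345] [-0.0855499  -0.12178412  0.05178235] 20.98428256704801
```

Call:
{"name": "send_rows", "arguments": {
  "moves": [
    {"ax": 0, "ay": 0, "az": 0, "tx": 0, "ty": 0, "tz": -0.01, "gripper": -1},
    {"ax": 0, "ay": 0, "az": 0, "tx": 0, "ty": 0, "tz": -0.025, "gripper": -1},
    {"ax": 0, "ay": 0, "az": 0, "tx": 0, "ty": 0, "tz": -0.05, "gripper": -1},
    {"ax": 0, "ay": 0, "az": 0, "tx": 0, "ty": 0.0, "tz": -0.08, "gripper": -1},
    {"ax": 0, "ay": 0, "az": 0, "tx": 0, "ty": 0.02, "tz": -0.11, "gripper": -1},
    {"ax": 0, "ay": 0, "az": 0, "tx": 0, "ty": 0.05, "tz": -0.14, "gripper": -1},
    {"ax": 0, "ay": 0, "az": 0, "tx": 0, "ty": 0.085, "tz": -0.15, "gripper": -1},
    {"ax": 0, "ay": 0, "az": 0, "tx": 0, "ty": 0.12, "tz": -0.15, "gripper": -1},
    {"ax": 0, "ay": 0, "az": 0, "tx": 0, "ty": 0.155, "tz": -0.15, "gripper": -1},
    {"ax": 0, "ay": 0, "az": 0, "tx": 0, "ty": 0.19, "tz": -0.15, "gripper": -1},
    {"ax": 0, "ay": 0, "az": 0, "tx": 0, "ty": 0.225, "tz": -0.15, "gripper": -1},
    {"ax": 0, "ay": 0, "az": 0, "tx": 0, "ty": 0.26, "tz": -0.15, "gripper": -1}
  ]
}}

```text
t: 6.13
tcp_pos: [0.5664, -0.0928, 0.1945]
orientation: [180.0, -0.1, 0.0]
force: [1.1, 0.6, -0.5]
gripper_width: 0.24
```

Call:
{"name": "send_rows", "arguments": {
  "moves": [
    {"ax": 0, "ay": 0, "az": 0, "tx": 0, "ty": 0.035, "tz": 0, "gripper": -1},
    {"ax": 0, "ay": 0, "az": 0, "tx": 0, "ty": 0.07, "tz": 0, "gripper": -1},
    {"ax": 0, "ay": 0, "az": 0, "tx": 0, "ty": 0.105, "tz": 0, "gripper": -1},
    {"ax": 0, "ay": 0, "az": 0, "tx": 0, "ty": 0.13, "tz": 0, "gripper": -1},
    {"ax": 0, "ay": 0, "az": 0, "tx": 0, "ty": 0.15, "tz": 0, "gripper": -1},
    {"ax": 0, "ay": 0, "az": 0, "tx": 0, "ty": 0.15, "tz": 0, "gripper": -1},
    {"ax": 0, "ay": 0, "az": 0, "tx": 0, "ty": 0.15, "tz": 0, "gripper": -1},
    {"ax": 0, "ay": 0, "az": 0, "tx": 0, "ty": 0.15, "tz": 0, "gripper": -1}
  ]
}}

```text
t: 6.8
tcp_pos: [0.5669, -0.24, 0.1939]
orientation: [-179.9, -0.0, 0.1]
force: [-0.2, 0.3, -0.9]
gripper_width: 0.242
```

```bash
python3 - <<'E'
from h import *
S,T=tool(); print(S['t'],S['tcp_pos'],S['orientation'],S['joint_pos'].round(1),S['force'],S['wrist_torque'],S['gripper_width']*87)
c=cam('wrist');cv2.imwrite('pics/w5.png',c['img'][:,:,::-1])
t=cam('top');cv2.imwrite('pics/t5.png',t['img'][:,:,::-1])
for p in ([.583,-.172,.093],[.533,-.146,.096],list(T[:3,3]+[0,0,-.0195])): print(proj(c,p))
x=c['img'][40:180,220:360]; cv2.imwrite('pics/w5c.png',cv2.resize(x,(560,560),interpolation=cv2.INTER_CUBIC)[:,:,::-1])
E
```

```text
6.8 [ 0.56694278 -0.23995979  0.19389329] [-1.79935146e+02 -2.05797549e-02  7.49825308e-02] [ 46.2  17.7 -31.4  89.7   9.4  75.2  13.6] [-0.24714131  0.34104936 -0.94593623] [-0.00264619 -0.0596526  -0.03063083] 21.054518730101222
[302.74585096 118.22265861]
[227.90645703  77.36283337]
[279.18962469 257.99826626]
```

View pics/w5.png

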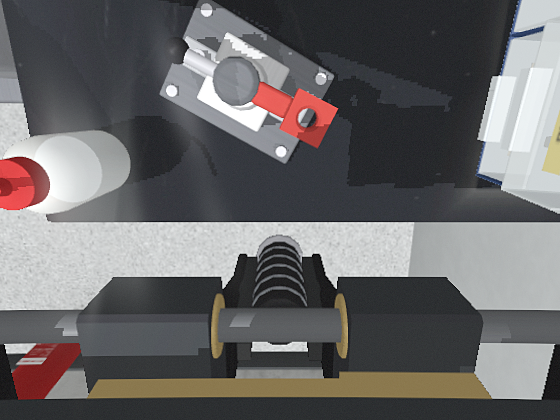

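View pics/w5c.png

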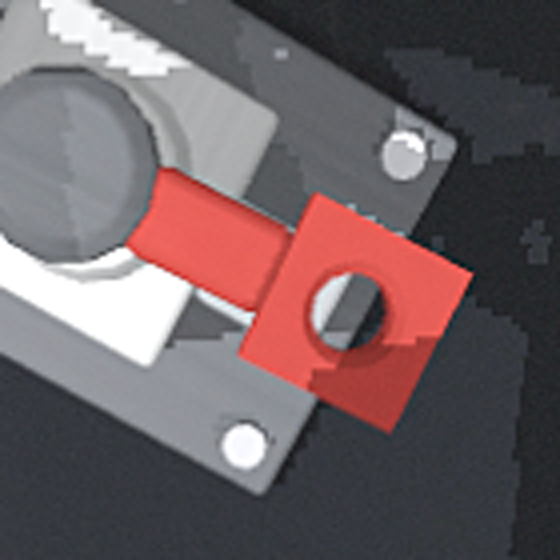

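```bash
python3 - <<'E'
from h import *
c=cam('wrist');print(c['T'][:3,3])
x=c['img'][90:155,270:345]; cv2.imwrite('pics/w6c.png',cv2.resize(x,(750,650),interpolation=cv2.INTER_CUBIC)[:,:,::-1])
h=cv2.cvtColor(c['img'],cv2.COLOR_RGB2HSV); m=(cv2.inRange(h,(0,120,60),(8,255,255))|cv2.inRange(h,(172,120,60),(180,255,255)))
m[:, :275]=0; m[200:]=0
P=np.array([onplane(c,220+u/4,40+v/4,.093) for u,v in [(316,194),(473,273),(391,433),(238,355)]]);print(P.round(4),P.mean(0),np.linalg.norm(P-np.roll(P,1,0),axis=1))
print('hub',onplane(c,220+75/4,40+163/4,.096),'hole',onplane(c,220+348/4,40+312/4,.093))
# contour holes
cs,hi=cv2.findContours(m,cv2.RETR_CCOMP,cv2.CHAIN_APPROX_NONE)
for k,q in enumerate(cs):
    if len(q)>15: print(len(q),hi[0][k][3],cv2.minEnclosingCircle(q),cv2.minAreaRect(q))
E
```

```text
[ 0.56686    -0.15719965  0.35518917]
[[ 0.5802 -0.1522  0.093 ]
 [ 0.6072 -0.1648  0.093 ]
 [ 0.5942 -0.1919  0.093 ]
 [ 0.5672 -0.1786  0.093 ]] [ 0.58717121 -0.17187339  0.093     ] [0.02943466 0.02985181 0.03005058 0.03014945]
hub [ 0.54014884 -0.14756635  0.096     ] hole [ 0.5860512  -0.17129889  0.093     ]
189 -1 ((300.8154602050781, 115.07203674316406), 36.69056701660156) ((298.6000061035156, 114.30000305175781), (64.8459701538086, 45.615779876708984), 26.56505012512207)
56 0 ((306.6111145019531, 118.38888549804688), 10.927756309509277) ((306.5, 118.00000762939453), (19.091880798339844, 20.50609588623047), 45.0)
```

View pics/w6c.png

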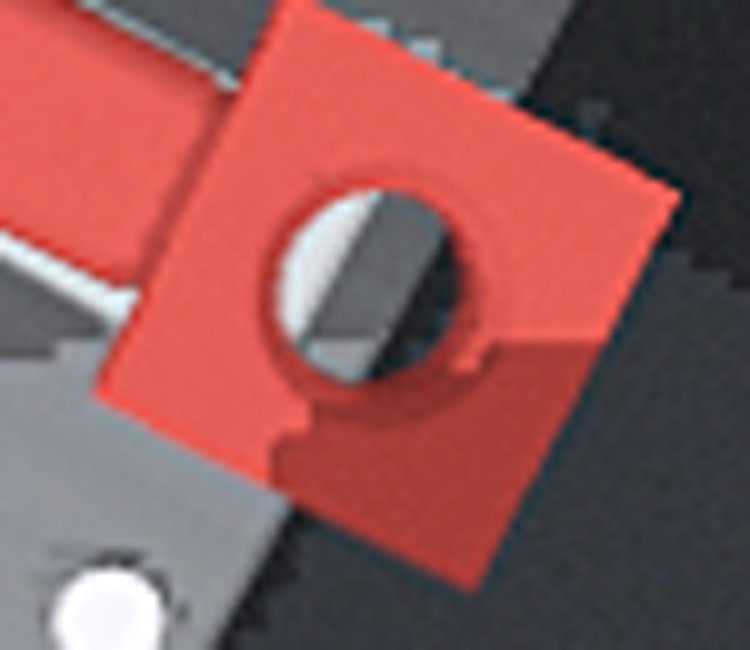

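Call:
{"name": "send_rows", "arguments": {
  "moves": [
    {"ax": 0, "ay": 0, "az": 0, "tx": 0.01, "ty": -0.03, "tz": 0, "gripper": -1},
    {"ax": 0, "ay": 0, "az": 0, "tx": 0.018, "ty": -0.055, "tz": 0.01, "gripper": -1},
    {"ax": 0, "ay": 0, "az": 0, "tx": 0.02, "ty": -0.0695, "tz": 0.03, "gripper": -1},
    {"ax": 0, "ay": 0, "az": 0, "tx": 0.02, "ty": -0.0695, "tz": 0.045, "gripper": -1},
    {"ax": 0, "ay": 0, "az": 0, "tx": 0.02, "ty": -0.0695, "tz": 0.05, "gripper": -1},
    {"ax": 0, "ay": 0, "az": 0, "tx": 0.02, "ty": -0.0695, "tz": 0.05, "gripper": -1},
    {"ax": 0, "ay": 0, "az": 0, "tx": 0.02, "ty": -0.0695, "tz": 0.05, "gripper": -1},
    {"ax": 0, "ay": 0, "az": 0, "tx": 0.02, "ty": -0.0695, "tz": 0.05, "gripper": -1}
  ]
}}

```text
t: 7.62
tcp_pos: [0.5873, -0.1729, 0.1447]
orientation: [179.9, -0.1, -0.1]
force: [0.6, 0.1, -0.5]
gripper_width: 0.241
```

```bash
python3 - <<'E'
from h import *
S,T=tool(); print(S['t'],S['tcp_pos'],S['orientation'],S['joint_pos'].round(1),S['force'],S['wrist_torque'],S['gripper_width']*87)
c=cam('wrist');cv2.imwrite('pics/w7.png',c['img'][:,:,::-1])
s=cam('scene')
x=s['img'][110:210,270:390]; cv2.imwrite('pics/s7c.png',cv2.resize(x,(720,600),interpolation=cv2.INTER_CUBIC)[:,:,::-1])
E
```

```text
7.6167 [ 0.587257   -0.17285912  0.14474471] [ 1.79947806e+02 -9.70622525e-02 -6.44641566e-02] [ 40.9  19.6 -32.9  93.7  11.2  70.    5.6] [ 0.6476641   0.0951856  -0.53206047] [-0.0103936  -0.09423614 -0.03561221] 20.93372480813437
```

View pics/w7.png

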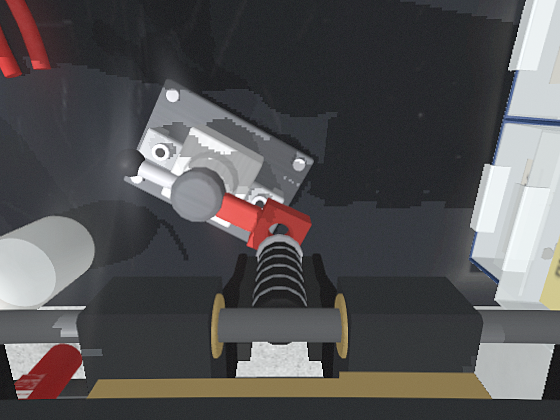

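View pics/s7c.png

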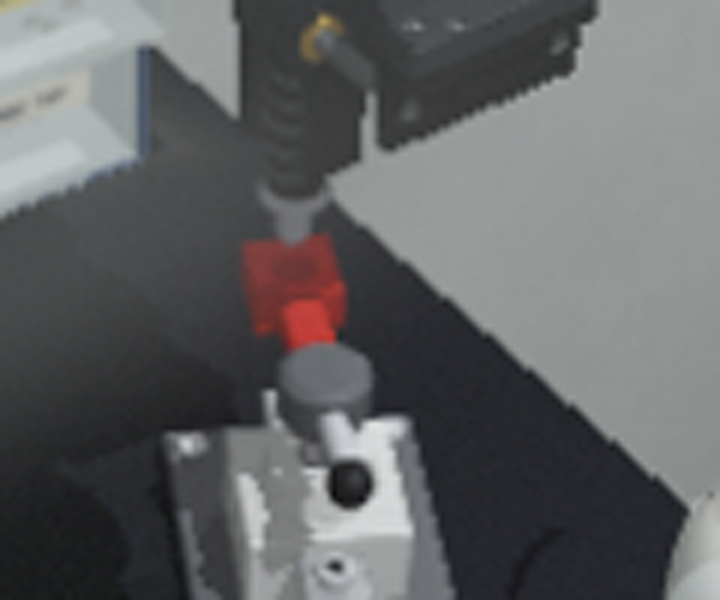

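Call:
{"name": "send_rows", "arguments": {
  "moves": [
    {"ax": 0, "ay": 0, "az": 0, "tx": -0.0005, "ty": -0.0005, "tz": 0.006, "gripper": -1},
    {"ax": 0, "ay": 0, "az": 0, "tx": -0.0005, "ty": -0.0005, "tz": 0.01, "gripper": -1},
    {"ax": 0, "ay": 0, "az": 0, "tx": -0.0005, "ty": -0.0005, "tz": 0.013, "gripper": -1},
    {"ax": 0, "ay": 0, "az": 0, "tx": -0.0005, "ty": -0.0005, "tz": 0.016, "gripper": -1},
    {"ax": 0, "ay": 0, "az": 0, "tx": -0.0005, "ty": -0.0005, "tz": 0.019, "gripper": -1},
    {"ax": 0, "ay": 0, "az": 0, "tx": -0.0005, "ty": -0.0005, "tz": 0.021, "gripper": -1},
    {"ax": 0, "ay": 0, "az": 0, "tx": -0.0005, "ty": -0.0005, "tz": 0.021, "gripper": -1}
  ]
}}

```text
t: 8.3
tcp_pos: [0.5861, -0.1719, 0.1221]
orientation: [180.0, 0.0, -0.0]
force: [1.1, -0.5, -2.0]
gripper_width: 0.242
```

Call:
{"name": "send_rows", "arguments": {
  "moves": [
    {"ax": 0, "ay": 0, "az": 0, "tx": 0, "ty": 0, "tz": 0.003, "gripper": -1},
    {"ax": 0, "ay": 0, "az": 0, "tx": 0, "ty": 0, "tz": 0.006, "gripper": -1},
    {"ax": 0, "ay": 0, "az": 0, "tx": 0, "ty": 0, "tz": 0.008, "gripper": -1},
    {"ax": 0, "ay": 0, "az": 0, "tx": 0, "ty": 0, "tz": 0.009, "gripper": -1},
    {"ax": 0, "ay": 0, "az": 0, "tx": 0, "ty": 0, "tz": 0.0095, "gripper": -1},
    {"ax": 0, "ay": 0, "az": 0, "tx": 0, "ty": 0, "tz": 0.0095, "gripper": -1}
  ]
}}

```text
t: 8.8
tcp_pos: [0.5863, -0.1716, 0.1131]
orientation: [180.0, -0.0, -0.0]
force: [1.1, -0.8, 0.7]
gripper_width: 0.243
```

```bash
python3 - <<'E'
from h import *
S,T=tool(); print(S['t'],S['tcp_pos'],S['orientation'],S['joint_pos'].round(1),S['force'],S['wrist_torque'],S['gripper_width']*87)
c=cam('wrist');cv2.imwrite('pics/w8.png',c['img'][:,:,::-1])
E
```

```text
8.8 [ 0.58628799 -0.17164752  0.11305275] [ 1.79982002e+02 -1.64171648e-02 -3.15642075e-03] [ 40.5  21.1 -32.6  95.7  12.2  66.8   4.8] [ 1.1303839  -0.79638687  0.69993547] [-0.45513735 -0.46306064  0.03484953] 21.159648176255388
```

View pics/w8.png

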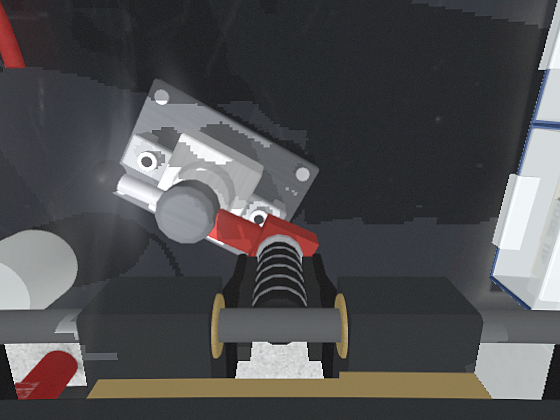

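Call:
{"name": "send_rows", "arguments": {
  "moves": [
    {"ax": 0, "ay": 0, "az": 0, "tx": 0, "ty": 0, "tz": 0.0005, "gripper": -1},
    {"ax": 0, "ay": 0, "az": 0, "tx": 0, "ty": 0, "tz": 0.001, "gripper": -1},
    {"ax": 0, "ay": 0, "az": 0, "tx": 0, "ty": 0, "tz": 0.001, "gripper": -1}
  ]
}}

```text
t: 9.1
tcp_pos: [0.5865, -0.1717, 0.1124]
orientation: [180.0, -0.0, -0.0]
force: [1.9, -1.7, 0.3]
gripper_width: 0.247
```

```bash
python3 - <<'E'
from h import *
S,T=tool(); print(S['t'],S['tcp_pos'],S['force'],S['wrist_torque'])
c=cam('wrist')
print('hub',onplane(c,188,212,.096))
for u,v in [(0,0)]:pass
x=c['img'][160:300,140:330]; cv2.imwrite('pics/w9c.png',cv2.resize(x,(760,560),interpolation=cv2.INTER_CUBIC)[:,:,::-1])
E
```

```text
9.1 [ 0.58647096 -0.17167725  0.11241137] [ 1.86977874 -1.70172695  0.28260202] [-0.5237979  -0.50922548  0.02120154]
hub [ 0.54056952 -0.14504547  0.096     ]
```

View pics/w9c.png

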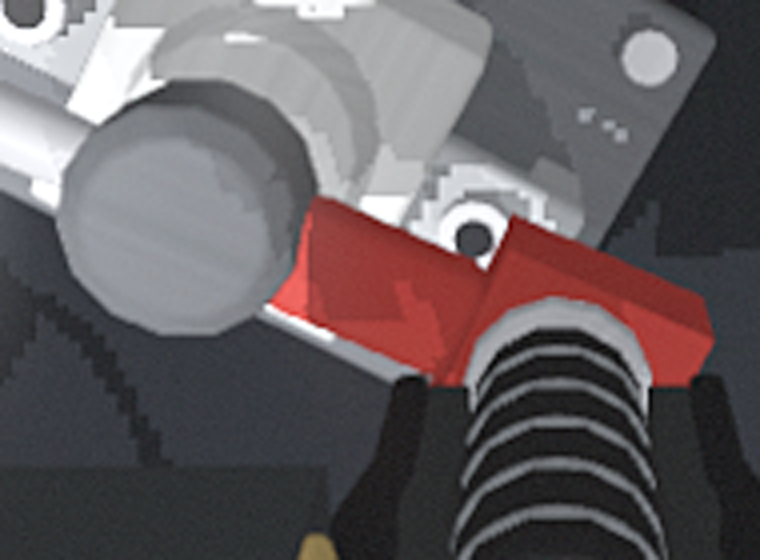

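```bash
python3 - <<'E'
from h import *
c=cam('wrist'); print('hub now',onplane(c,185,218.7,.096))
T=np.eye(4);T[:3,:3]=Rm([-179.935,-.02,.075]);T[:3,3]=[.56694,-.23996,.19389]
c['T']=T@c['T_tool_cam']
im=cv2.imread('pics/w5.png');x=im[40:120,200:290];cv2.imwrite('pics/w5h.png',cv2.resize(x,(720,640),interpolation=cv2.INTER_CUBIC)[:600])
E
```

```text
hub now [ 0.53876809 -0.14852871  0.096     ]
```

View pics/w5h.png

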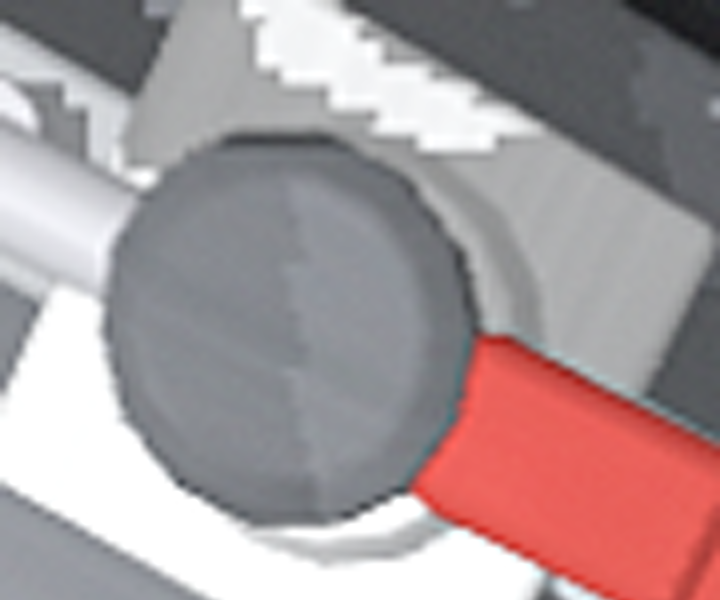

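```bash
cat > g.py <<'E'
import numpy as np
def gen(C,rad,phi0,cmd,angles,rnd=.0005):
    # cmd: commanded (x,y) at call start; prints tx,ty per angle
    for a in angles:
        p=np.array([C[0]+rad*np.cos(phi0-a),C[1]+rad*np.sin(phi0-a)])
        d=np.round((p-cmd)/rnd)*rnd
        print(f"a={a:.2f} tx={d[0]:.4f} ty={-d[1]:.4f}")
    e=cmd+d; print('end cmd',e)
E
python3 - <<'E'
from g import *
gen((.5371,-.148),.055,-.445,np.array([.5863,-.1716]),np.arange(.0,.65,.1))
E
```

```text
a=0.00 tx=0.0005 ty=0.0000
a=0.10 tx=-0.0020 ty=0.0050
a=0.20 tx=-0.0050 ty=0.0095
a=0.30 tx=-0.0090 ty=0.0135
a=0.40 tx=-0.0125 ty=0.0175
a=0.50 tx=-0.0170 ty=0.0210
a=0.60 tx=-0.0215 ty=0.0240
end cmd [ 0.5648 -0.1956]
```

Call:
{"name": "send_rows", "arguments": {
  "moves": [
    {"ax": 0, "ay": 0, "az": 0, "tx": 0.0005, "ty": 0, "tz": 0, "gripper": -1},
    {"ax": 0, "ay": 0, "az": 0, "tx": -0.002, "ty": 0.005, "tz": 0, "gripper": -1},
    {"ax": 0, "ay": 0, "az": 0, "tx": -0.005, "ty": 0.0095, "tz": 0, "gripper": -1},
    {"ax": 0, "ay": 0, "az": 0, "tx": -0.009, "ty": 0.0135, "tz": 0, "gripper": -1},
    {"ax": 0, "ay": 0, "az": 0, "tx": -0.0125, "ty": 0.0175, "tz": 0, "gripper": -1},
    {"ax": 0, "ay": 0, "az": 0, "tx": -0.017, "ty": 0.021, "tz": 0, "gripper": -1}
  ]
}}

```text
t: 9.7
tcp_pos: [0.5702, -0.192, 0.1124]
orientation: [-180.0, -0.2, 0.0]
force: [3.7, 0.5, 0.8]
gripper_width: 0.244
```

```bash
python3 - <<'E'
from h import *
S,T=tool(); print(S['t'],S['tcp_pos'],S['orientation'],S['force'],S['wrist_torque'])
F=S['force'];a=.5;ph=-.445-a
print('rad',F[0]*np.cos(ph)+F[1]*np.sin(ph),'tan ccw',-F[0]*np.sin(ph)+F[1]*np.cos(ph))
E
```

```text
9.7 [ 0.57015436 -0.19200142  0.11241273] [-1.79956498e+02 -1.50394721e-01  4.32632675e-02] [3.68372812 0.54465069 0.80738955] [-0.13379494 -1.09288419  0.00450385]
rad 1.7162798048811314 tan ccw 3.304675611965853
```

```bash
python3 - <<'E'
from g import *
gen((.5371,-.148),.055,-.445,np.array([.5693,-.1926]),np.arange(.6,1.75,.1))
E
```

```text
a=0.60 tx=-0.0045 ty=0.0030
a=0.70 tx=-0.0095 ty=0.0055
a=0.80 tx=-0.0145 ty=0.0075
a=0.90 tx=-0.0200 ty=0.0090
a=1.00 tx=-0.0255 ty=0.0100
a=1.10 tx=-0.0310 ty=0.0105
a=1.20 tx=-0.0365 ty=0.0100
a=1.30 tx=-0.0415 ty=0.0095
a=1.40 tx=-0.0470 ty=0.0085
a=1.50 tx=-0.0525 ty=0.0065
a=1.60 tx=-0.0575 ty=0.0045
a=1.70 tx=-0.0620 ty=0.0015
end cmd [ 0.5073 -0.1941]
```

Call:
{"name": "send_rows", "arguments": {
  "moves": [
    {"ax": 0, "ay": 0, "az": 0, "tx": -0.0045, "ty": 0.003, "tz": 0, "gripper": -1},
    {"ax": 0, "ay": 0, "az": 0, "tx": -0.0095, "ty": 0.0055, "tz": 0, "gripper": -1},
    {"ax": 0, "ay": 0, "az": 0, "tx": -0.0145, "ty": 0.0075, "tz": 0, "gripper": -1},
    {"ax": 0, "ay": 0, "az": 0, "tx": -0.02, "ty": 0.009, "tz": 0, "gripper": -1},
    {"ax": 0, "ay": 0, "az": 0, "tx": -0.0255, "ty": 0.01, "tz": 0, "gripper": -1},
    {"ax": 0, "ay": 0, "az": 0, "tx": -0.031, "ty": 0.0105, "tz": 0, "gripper": -1},
    {"ax": 0, "ay": 0, "az": 0, "tx": -0.0365, "ty": 0.01, "tz": 0, "gripper": -1},
    {"ax": 0, "ay": 0, "az": 0, "tx": -0.0415, "ty": 0.0095, "tz": 0.0005, "gripper": -1},
    {"ax": 0, "ay": 0, "az": 0, "tx": -0.047, "ty": 0.0085, "tz": 0.0005, "gripper": -1},
    {"ax": 0, "ay": 0, "az": 0, "tx": -0.0525, "ty": 0.0065, "tz": 0.0005, "gripper": -1},
    {"ax": 0, "ay": 0, "az": 0, "tx": -0.0575, "ty": 0.0045, "tz": 0.0005, "gripper": -1},
    {"ax": 0, "ay": 0, "az": 0, "tx": -0.062, "ty": 0.0015, "tz": 0.0005, "gripper": -1}
  ]
}}

```text
t: 10.7
tcp_pos: [0.5064, -0.1941, 0.1116]
orientation: [180.0, 0.0, -0.0]
force: [2.1, -3.5, 3.3]
gripper_width: 0.241
```

```bash
cat > st.py <<'E'
from h import *
S,T=tool(); p=S['tcp_pos']
C=np.array([.5371,-.148]); d=p[:2]-C; ph=np.arctan2(d[1],d[0])
F=S['force']
print(S['t'],p.round(4),S['orientation'].round(2),F.round(2),S['wrist_torque'].round(2),S['joint_pos'].round(0))
print('r',np.hypot(*d),'a mod2pi',(-.445-ph)%(2*np.pi),'rad',F[0]*np.cos(ph)+F[1]*np.sin(ph),'tan(ccw+, resists fwd)',-F[0]*np.sin(ph)+F[1]*np.cos(ph))
E
python3 st.py;python3 - <<'E'
from g import *
gen((.5371,-.148),.055,-.445,np.array([.5073,-.1941]),np.arange(1.8,2.95,.1))
E
```

```text
10.7 [ 0.5064 -0.1941  0.1116] [ 1.7997e+02  2.0000e-02 -2.0000e-02] [ 2.11 -3.5   3.28] [-0.73 -0.56  0.01] [ 47.  13. -33. 105.   8.  64.  12.]
r 0.0553930647391917 a mod2pi 1.7131825054016334 rad 1.744658605438584 tan(ccw+, resists fwd) 3.701462811816741
a=1.80 tx=-0.0045 ty=-0.0030
a=1.90 tx=-0.0085 ty=-0.0070
a=2.00 tx=-0.0125 ty=-0.0110
a=2.10 tx=-0.0155 ty=-0.0150
a=2.20 tx=-0.0185 ty=-0.0200
a=2.30 tx=-0.0210 ty=-0.0250
a=2.40 tx=-0.0230 ty=-0.0300
a=2.50 tx=-0.0240 ty=-0.0355
a=2.60 tx=-0.0250 ty=-0.0410
a=2.70 tx=-0.0250 ty=-0.0465
a=2.80 tx=-0.0250 ty=-0.0520
a=2.90 tx=-0.0240 ty=-0.0570
end cmd [ 0.4833 -0.1371]
```

Call:
{"name": "send_rows", "arguments": {
  "moves": [
    {"ax": 0, "ay": 0, "az": 0, "tx": -0.0045, "ty": -0.003, "tz": 0, "gripper": -1},
    {"ax": 0, "ay": 0, "az": 0, "tx": -0.0085, "ty": -0.007, "tz": 0, "gripper": -1},
    {"ax": 0, "ay": 0, "az": 0, "tx": -0.0125, "ty": -0.011, "tz": 0, "gripper": -1},
    {"ax": 0, "ay": 0, "az": 0, "tx": -0.0155, "ty": -0.015, "tz": 0, "gripper": -1},
    {"ax": 0, "ay": 0, "az": 0, "tx": -0.0185, "ty": -0.02, "tz": 0, "gripper": -1},
    {"ax": 0, "ay": 0, "az": 0, "tx": -0.021, "ty": -0.025, "tz": 0, "gripper": -1},
    {"ax": 0, "ay": 0, "az": 0, "tx": -0.023, "ty": -0.03, "tz": 0, "gripper": -1},
    {"ax": 0, "ay": 0, "az": 0, "tx": -0.024, "ty": -0.0355, "tz": 0, "gripper": -1},
    {"ax": 0, "ay": 0, "az": 0, "tx": -0.025, "ty": -0.041, "tz": 0, "gripper": -1},
    {"ax": 0, "ay": 0, "az": 0, "tx": -0.025, "ty": -0.0465, "tz": 0, "gripper": -1},
    {"ax": 0, "ay": 0, "az": 0, "tx": -0.025, "ty": -0.052, "tz": 0, "gripper": -1},
    {"ax": 0, "ay": 0, "az": 0, "tx": -0.024, "ty": -0.057, "tz": 0, "gripper": -1}
  ]
}}

```text
t: 11.7
tcp_pos: [0.483, -0.1363, 0.1112]
orientation: [-180.0, 0.0, 0.0]
force: [1.6, -2.8, -0.2]
gripper_width: 0.243
```

```bash

python3 st.py;python3 - <<'E'
from g import *
gen((.5371,-.148),.055,-.445,np.array([.4833,-.1371]),[3,3.1,3.15,3.15,3.05]+list(np.arange(2.95,2.3,-.1)))
E
```

```text
11.7 [ 0.483  -0.1363  0.1112] [-1.8e+02  2.0e-02  1.0e-02] [ 1.55 -2.83 -0.18] [-0.82 -0.61 -0.04] [ 46.   8. -35. 111.   5.  63.   9.]
r 0.055355045467490586 a mod2pi 2.909509480057122 rad -2.1163682567036153 tan(ccw+, resists fwd) 2.4374615642948814
a=3.00 tx=0.0015 ty=-0.0055
a=3.10 tx=0.0030 ty=-0.0105
a=3.15 tx=0.0045 ty=-0.0130
a=3.15 tx=0.0045 ty=-0.0130
a=3.05 tx=0.0020 ty=-0.0080
a=2.95 tx=0.0005 ty=-0.0030
a=2.85 tx=-0.0005 ty=0.0025
a=2.75 tx=-0.0010 ty=0.0080
a=2.65 tx=-0.0010 ty=0.0135
a=2.55 tx=-0.0005 ty=0.0190
a=2.45 tx=0.0005 ty=0.0245
a=2.35 tx=0.0020 ty=0.0295
end cmd [ 0.4853 -0.1666]
```

```bash
sed -i 's/C=np.array(.*); d=/C=np.array([.5378,-.1484]); d=/' st.py
python3 - <<'E'
from g import *
gen((.5378,-.1484),.055,-.445,np.array([.4833,-.1371]),[3,3.1,3.15,3.15,3.05]+list(np.arange(2.95,2.3,-.1)))
E
```

```text
a=3.00 tx=0.0020 ty=-0.0050
a=3.10 tx=0.0040 ty=-0.0105
a=3.15 tx=0.0050 ty=-0.0130
a=3.15 tx=0.0050 ty=-0.0130
a=3.05 tx=0.0030 ty=-0.0075
a=2.95 tx=0.0015 ty=-0.0025
a=2.85 tx=0.0000 ty=0.0030
a=2.75 tx=-0.0005 ty=0.0085
a=2.65 tx=-0.0005 ty=0.0140
a=2.55 tx=0.0000 ty=0.0195
a=2.45 tx=0.0010 ty=0.0245
a=2.35 tx=0.0030 ty=0.0300
end cmd [ 0.4863 -0.1671]
```

Call:
{"name": "send_rows", "arguments": {
  "moves": [
    {"ax": 0, "ay": 0, "az": 0, "tx": 0.002, "ty": -0.005, "tz": 0, "gripper": -1},
    {"ax": 0, "ay": 0, "az": 0, "tx": 0.004, "ty": -0.0105, "tz": 0, "gripper": -1},
    {"ax": 0, "ay": 0, "az": 0, "tx": 0.005, "ty": -0.013, "tz": 0, "gripper": -1},
    {"ax": 0, "ay": 0, "az": 0, "tx": 0.005, "ty": -0.013, "tz": 0, "gripper": -1},
    {"ax": 0, "ay": 0, "az": 0, "tx": 0.003, "ty": -0.0075, "tz": 0, "gripper": -1},
    {"ax": 0, "ay": 0, "az": 0, "tx": 0.0015, "ty": -0.0025, "tz": 0, "gripper": -1},
    {"ax": 0, "ay": 0, "az": 0, "tx": 0, "ty": 0.003, "tz": 0, "gripper": -1},
    {"ax": 0, "ay": 0, "az": 0, "tx": -0.0005, "ty": 0.0085, "tz": 0, "gripper": -1},
    {"ax": 0, "ay": 0, "az": 0, "tx": -0.0005, "ty": 0.014, "tz": 0, "gripper": -1},
    {"ax": 0, "ay": 0, "az": 0, "tx": 0, "ty": 0.0195, "tz": 0, "gripper": -1},
    {"ax": 0, "ay": 0, "az": 0, "tx": 0.001, "ty": 0.0245, "tz": 0, "gripper": -1},
    {"ax": 0, "ay": 0, "az": 0, "tx": 0.003, "ty": 0.03, "tz": 0, "gripper": -1}
  ]
}}

```text
t: 12.7
tcp_pos: [0.4853, -0.1669, 0.1113]
orientation: [-179.9, 0.1, -0.0]
force: [-1.2, 4.0, 2.1]
gripper_width: 0.245
```

```bash
python3 st.py
python3 - <<'E'
from g import *
gen((.5378,-.1484),.055,-.445,np.array([.4863,-.1671]),[2.25,2.15,2.05,1.95,1.85,1.75,1.65,1.6,1.6,1.7,1.8,1.9])
E
```

```text
12.7 [ 0.4853 -0.1669  0.1113] [-1.7994e+02  1.2000e-01 -1.0000e-02] [-1.24  4.03  2.14] [1.22 0.34 0.04] [ 47.   9. -34. 109.   6.  63.  11.]
r 0.05562515696829143 a mod2pi 2.3576039667809185 rad -0.17305096958729305 tan(ccw+, resists fwd) -4.2074238551147785
a=2.25 tx=0.0020 ty=0.0050
a=2.15 tx=0.0045 ty=0.0100
a=2.05 tx=0.0075 ty=0.0145
a=1.95 tx=0.0110 ty=0.0185
a=1.85 tx=0.0150 ty=0.0225
a=1.75 tx=0.0195 ty=0.0260
a=1.65 tx=0.0240 ty=0.0290
a=1.60 tx=0.0265 ty=0.0300
a=1.60 tx=0.0265 ty=0.0300
a=1.70 tx=0.0215 ty=0.0275
a=1.80 tx=0.0170 ty=0.0245
a=1.90 tx=0.0130 ty=0.0205
end cmd [ 0.4993 -0.1876]
```

Call:
{"name": "send_rows", "arguments": {
  "moves": [
    {"ax": 0, "ay": 0, "az": 0, "tx": 0.002, "ty": 0.005, "tz": 0, "gripper": -1},
    {"ax": 0, "ay": 0, "az": 0, "tx": 0.0045, "ty": 0.01, "tz": 0, "gripper": -1},
    {"ax": 0, "ay": 0, "az": 0, "tx": 0.0075, "ty": 0.0145, "tz": 0, "gripper": -1},
    {"ax": 0, "ay": 0, "az": 0, "tx": 0.011, "ty": 0.0185, "tz": 0, "gripper": -1},
    {"ax": 0, "ay": 0, "az": 0, "tx": 0.015, "ty": 0.0225, "tz": 0, "gripper": -1},
    {"ax": 0, "ay": 0, "az": 0, "tx": 0.0195, "ty": 0.026, "tz": 0, "gripper": -1},
    {"ax": 0, "ay": 0, "az": 0, "tx": 0.024, "ty": 0.029, "tz": 0, "gripper": -1},
    {"ax": 0, "ay": 0, "az": 0, "tx": 0.0265, "ty": 0.03, "tz": 0, "gripper": -1},
    {"ax": 0, "ay": 0, "az": 0, "tx": 0.029, "ty": 0.0315, "tz": 0, "gripper": -1},
    {"ax": 0, "ay": 0, "az": 0, "tx": 0.029, "ty": 0.0315, "tz": 0, "gripper": -1}
  ]
}}

```text
t: 13.53
tcp_pos: [0.516, -0.1995, 0.1117]
orientation: [179.9, -0.1, -0.0]
force: [-1.9, -1.2, 2.1]
gripper_width: 0.242
```

```bash
python3 st.py
python3 - <<'E'
from g import *
gen((.5378,-.1484),.055,-.445,np.array([.5153,-.1986]),np.arange(1.65,2.8,.1))
E
```

```text
13.5333 [ 0.516  -0.1995  0.1117] [ 1.7993e+02 -8.0000e-02 -2.0000e-02] [-1.93 -1.24  2.12] [-0.17  0.38 -0.02] [ 47.  14. -32. 104.   8.  64.  12.]
r 0.055537372265002764 a mod2pi 1.5287735294271347 rad 1.8980472971870535 tan(ccw+, resists fwd) -1.2854248316262111
a=1.65 tx=-0.0050 ty=-0.0025
a=1.75 tx=-0.0095 ty=-0.0055
a=1.85 tx=-0.0140 ty=-0.0090
a=1.95 tx=-0.0180 ty=-0.0130
a=2.05 tx=-0.0215 ty=-0.0170
a=2.15 tx=-0.0245 ty=-0.0215
a=2.25 tx=-0.0270 ty=-0.0265
a=2.35 tx=-0.0290 ty=-0.0315
a=2.45 tx=-0.0310 ty=-0.0370
a=2.55 tx=-0.0320 ty=-0.0420
a=2.65 tx=-0.0325 ty=-0.0475
a=2.75 tx=-0.0325 ty=-0.0530
end cmd [ 0.4828 -0.1456]
```

Call:
{"name": "send_rows", "arguments": {
  "moves": [
    {"ax": 0, "ay": 0, "az": 0, "tx": -0.005, "ty": -0.0025, "tz": 0, "gripper": -1},
    {"ax": 0, "ay": 0, "az": 0, "tx": -0.0095, "ty": -0.0055, "tz": 0, "gripper": -1},
    {"ax": 0, "ay": 0, "az": 0, "tx": -0.014, "ty": -0.009, "tz": 0, "gripper": -1},
    {"ax": 0, "ay": 0, "az": 0, "tx": -0.018, "ty": -0.013, "tz": 0, "gripper": -1},
    {"ax": 0, "ay": 0, "az": 0, "tx": -0.0215, "ty": -0.017, "tz": 0, "gripper": -1},
    {"ax": 0, "ay": 0, "az": 0, "tx": -0.0245, "ty": -0.0215, "tz": 0, "gripper": -1},
    {"ax": 0, "ay": 0, "az": 0, "tx": -0.027, "ty": -0.0265, "tz": 0, "gripper": -1},
    {"ax": 0, "ay": 0, "az": 0, "tx": -0.029, "ty": -0.0315, "tz": 0, "gripper": -1},
    {"ax": 0, "ay": 0, "az": 0, "tx": -0.031, "ty": -0.037, "tz": 0, "gripper": -1},
    {"ax": 0, "ay": 0, "az": 0, "tx": -0.032, "ty": -0.042, "tz": 0, "gripper": -1},
    {"ax": 0, "ay": 0, "az": 0, "tx": -0.0325, "ty": -0.0475, "tz": 0, "gripper": -1},
    {"ax": 0, "ay": 0, "az": 0, "tx": -0.0325, "ty": -0.053, "tz": 0, "gripper": -1}
  ]
}}

```text
t: 14.53
tcp_pos: [0.4824, -0.1447, 0.1114]
orientation: [-180.0, 0.0, 0.0]
force: [2.1, -2.3, -0.6]
gripper_width: 0.244
```

```bash
python3 st.py
python3 - <<'E'
from g import *
gen((.5378,-.1484),.055,-.445,np.array([.4828,-.1456]),np.arange(2.85,4,.1))
gen((.5378,-.1484),.055,-.445,np.array([.4828,-.1456]),[3.95])
E
```

```text
14.5333 [ 0.4824 -0.1447  0.1114] [-1.7999e+02  2.0000e-02  1.0000e-02] [ 2.07 -2.35 -0.64] [-0.66 -0.31 -0.03] [ 46.   8. -35. 110.   5.  63.  10.]
r 0.055477575150702736 a mod2pi 2.763147941440531 rad -2.2221295489422115 tan(ccw+, resists fwd) 2.205965041158052
a=2.85 tx=0.0005 ty=-0.0055
a=2.95 tx=0.0020 ty=-0.0110
a=3.05 tx=0.0035 ty=-0.0160
a=3.15 tx=0.0055 ty=-0.0215
a=3.25 tx=0.0080 ty=-0.0260
a=3.35 tx=0.0115 ty=-0.0305
a=3.45 tx=0.0150 ty=-0.0350
a=3.55 tx=0.0190 ty=-0.0385
a=3.65 tx=0.0230 ty=-0.0420
a=3.75 tx=0.0280 ty=-0.0450
a=3.85 tx=0.0325 ty=-0.0475
a=3.95 tx=0.0380 ty=-0.0495
end cmd [ 0.5208 -0.0961]
a=3.95 tx=0.0380 ty=-0.0495
end cmd [ 0.5208 -0.0961]
```

Call:
{"name": "send_rows", "arguments": {
  "moves": [
    {"ax": 0, "ay": 0, "az": 0, "tx": 0.001, "ty": -0.0055, "tz": 0, "gripper": -1},
    {"ax": 0, "ay": 0, "az": 0, "tx": 0.002, "ty": -0.011, "tz": 0, "gripper": -1},
    {"ax": 0, "ay": 0, "az": 0, "tx": 0.0035, "ty": -0.016, "tz": 0, "gripper": -1},
    {"ax": 0, "ay": 0, "az": 0, "tx": 0.0055, "ty": -0.0215, "tz": 0, "gripper": -1},
    {"ax": 0, "ay": 0, "az": 0, "tx": 0.008, "ty": -0.026, "tz": 0, "gripper": -1},
    {"ax": 0, "ay": 0, "az": 0, "tx": 0.0115, "ty": -0.0305, "tz": 0, "gripper": -1},
    {"ax": 0, "ay": 0, "az": 0, "tx": 0.015, "ty": -0.035, "tz": 0, "gripper": -1},
    {"ax": 0, "ay": 0, "az": 0, "tx": 0.019, "ty": -0.0385, "tz": 0, "gripper": -1},
    {"ax": 0, "ay": 0, "az": 0, "tx": 0.023, "ty": -0.042, "tz": 0, "gripper": -1},
    {"ax": 0, "ay": 0, "az": 0, "tx": 0.028, "ty": -0.045, "tz": 0, "gripper": -1},
    {"ax": 0, "ay": 0, "az": 0, "tx": 0.0325, "ty": -0.0475, "tz": 0, "gripper": -1},
    {"ax": 0, "ay": 0, "az": 0, "tx": 0.038, "ty": -0.0495, "tz": 0, "gripper": -1}
  ]
}}

```text
t: 15.53
tcp_pos: [0.5205, -0.0958, 0.1112]
orientation: [180.0, 0.1, -0.0]
force: [-1.7, -4.3, 0.3]
gripper_width: 0.242
```

```bash
python3 st.py
python3 - <<'E'
from g import *
gen((.5378,-.1484),.055,-.445,np.array([.5208,-.0961]),[4.05,4.15,4.25,4.35,4.45,4.55,4.6,4.6,4.5,4.4,4.3,4.2])
E
```

```text
15.5333 [ 0.5205 -0.0958  0.1112] [ 1.8e+02  9.0e-02 -1.0e-02] [-1.68 -4.35  0.29] [-0.96  0.47 -0.03] [ 41.  12. -37. 107.   8.  64.   1.]
r 0.055364212306076833 a mod2pi 3.9493908913868765 rad -3.602652148886552 tan(ccw+, resists fwd) 2.953296232485723
a=4.05 tx=0.0050 ty=-0.0015
a=4.15 tx=0.0105 ty=-0.0025
a=4.25 tx=0.0160 ty=-0.0025
a=4.35 tx=0.0215 ty=-0.0025
a=4.45 tx=0.0270 ty=-0.0020
a=4.55 tx=0.0325 ty=-0.0005
a=4.60 tx=0.0350 ty=0.0005
a=4.60 tx=0.0350 ty=0.0005
a=4.50 tx=0.0295 ty=-0.0010
a=4.40 tx=0.0245 ty=-0.0020
a=4.30 tx=0.0190 ty=-0.0025
a=4.20 tx=0.0135 ty=-0.0025
end cmd [ 0.5343 -0.0936]
```

```bash
sed -i 's/C=np.array(.*); d=/C=np.array([.538,-.149]); d=/' st.py
python3 - <<'E'
from g import *
gen((.538,-.149),.055,-.445,np.array([.5208,-.0961]),[4.05,4.15,4.25,4.35,4.45,4.55,4.6,4.6,4.5,4.4,4.3,4.2])
E
```

```text
a=4.05 tx=0.0055 ty=-0.0010
a=4.15 tx=0.0110 ty=-0.0015
a=4.25 tx=0.0160 ty=-0.0020
a=4.35 tx=0.0215 ty=-0.0020
a=4.45 tx=0.0270 ty=-0.0010
a=4.55 tx=0.0325 ty=0.0000
a=4.60 tx=0.0350 ty=0.0010
a=4.60 tx=0.0350 ty=0.0010
a=4.50 tx=0.0300 ty=-0.0005
a=4.40 tx=0.0245 ty=-0.0015
a=4.30 tx=0.0190 ty=-0.0020
a=4.20 tx=0.0135 ty=-0.0020
end cmd [ 0.5343 -0.0941]
```

Call:
{"name": "send_rows", "arguments": {
  "moves": [
    {"ax": 0, "ay": 0, "az": 0, "tx": 0.0055, "ty": -0.001, "tz": 0, "gripper": -1},
    {"ax": 0, "ay": 0, "az": 0, "tx": 0.011, "ty": -0.0015, "tz": 0, "gripper": -1},
    {"ax": 0, "ay": 0, "az": 0, "tx": 0.016, "ty": -0.002, "tz": 0, "gripper": -1},
    {"ax": 0, "ay": 0, "az": 0, "tx": 0.0215, "ty": -0.002, "tz": 0, "gripper": -1},
    {"ax": 0, "ay": 0, "az": 0, "tx": 0.027, "ty": -0.001, "tz": 0, "gripper": -1},
    {"ax": 0, "ay": 0, "az": 0, "tx": 0.0325, "ty": 0, "tz": 0.0005, "gripper": -1},
    {"ax": 0, "ay": 0, "az": 0, "tx": 0.035, "ty": 0.001, "tz": 0.0005, "gripper": -1},
    {"ax": 0, "ay": 0, "az": 0, "tx": 0.035, "ty": 0.001, "tz": 0.0005, "gripper": -1}
  ]
}}

```text
t: 16.2
tcp_pos: [0.5572, -0.0967, 0.1112]
orientation: [-179.9, -0.1, -0.0]
force: [-0.7, -1.2, -0.9]
gripper_width: 0.24
```

```bash
python3 st.py
python3 - <<'E'
from g import *
gen((.538,-.149),.055,-.445,np.array([.5558,-.0971]),np.arange(4.5,3.35,-.1))
gen((.538,-.149),.055,-.445,np.array([.5558,-.0971]),[3.3,3.2,3.15])
E
```

```text
16.2 [ 0.5572 -0.0967  0.1112] [-1.7995e+02 -1.4000e-01 -0.0000e+00] [-0.71 -1.18 -0.94] [-0.2  -0.09 -0.  ] [ 39.  16. -36. 102.  10.  65.  -1.]
r 0.055709673831025604 a mod2pi 4.619713174293042 rad -1.3506071150827605 tan(ccw+, resists fwd) 0.2641627790156213
a=4.50 tx=-0.0050 ty=-0.0015
a=4.40 tx=-0.0105 ty=-0.0025
a=4.30 tx=-0.0160 ty=-0.0030
a=4.20 tx=-0.0215 ty=-0.0030
a=4.10 tx=-0.0270 ty=-0.0025
a=4.00 tx=-0.0325 ty=-0.0010
a=3.90 tx=-0.0375 ty=0.0005
a=3.80 tx=-0.0425 ty=0.0030
a=3.70 tx=-0.0475 ty=0.0055
a=3.60 tx=-0.0520 ty=0.0085
a=3.50 tx=-0.0560 ty=0.0125
a=3.40 tx=-0.0595 ty=0.0165
end cmd [ 0.4963 -0.1136]
a=3.30 tx=-0.0630 ty=0.0205
a=3.20 tx=-0.0660 ty=0.0255
a=3.15 tx=-0.0670 ty=0.0280
end cmd [ 0.4888 -0.1251]
```

Call:
{"name": "send_rows", "arguments": {
  "moves": [
    {"ax": 0, "ay": 0, "az": 0, "tx": -0.005, "ty": -0.0015, "tz": 0, "gripper": -1},
    {"ax": 0, "ay": 0, "az": 0, "tx": -0.0105, "ty": -0.0025, "tz": 0, "gripper": -1},
    {"ax": 0, "ay": 0, "az": 0, "tx": -0.016, "ty": -0.003, "tz": 0, "gripper": -1},
    {"ax": 0, "ay": 0, "az": 0, "tx": -0.0215, "ty": -0.003, "tz": 0, "gripper": -1},
    {"ax": 0, "ay": 0, "az": 0, "tx": -0.027, "ty": -0.0025, "tz": 0, "gripper": -1},
    {"ax": 0, "ay": 0, "az": 0, "tx": -0.0325, "ty": -0.001, "tz": 0, "gripper": -1},
    {"ax": 0, "ay": 0, "az": 0, "tx": -0.0375, "ty": 0.0005, "tz": 0, "gripper": -1},
    {"ax": 0, "ay": 0, "az": 0, "tx": -0.0425, "ty": 0.003, "tz": 0, "gripper": -1},
    {"ax": 0, "ay": 0, "az": 0, "tx": -0.0475, "ty": 0.0055, "tz": 0, "gripper": -1},
    {"ax": 0, "ay": 0, "az": 0, "tx": -0.052, "ty": 0.0085, "tz": 0, "gripper": -1},
    {"ax": 0, "ay": 0, "az": 0, "tx": -0.056, "ty": 0.0125, "tz": 0, "gripper": -1},
    {"ax": 0, "ay": 0, "az": 0, "tx": -0.0595, "ty": 0.0165, "tz": 0, "gripper": -1}
  ]
}}

```text
t: 17.2
tcp_pos: [0.4955, -0.1132, 0.111]
orientation: [-180.0, 0.0, 0.0]
force: [3.1, 2.1, 1.5]
gripper_width: 0.247
```

```bash
python3 st.py
python3 - <<'E'
from g import *
gen((.538,-.149),.055,-.445,np.array([.4963,-.1136]),[3.3,3.2,3.15,3.15,3.25,3.35,3.45,3.55,3.65,3.75,3.85,3.95])
E
```

```text
17.2 [ 0.4955 -0.1132  0.111 ] [-1.7995e+02  4.0000e-02  1.0000e-02] [3.13 2.06 1.5 ] [ 0.55 -0.92  0.05] [ 44.   9. -36. 110.   6.  63.   5.]
r 0.05556990451198224 a mod2pi 3.3968818195023167 rad -1.0677395933698723 tan(ccw+, resists fwd) -3.597293840314442
a=3.30 tx=-0.0035 ty=0.0040
a=3.20 tx=-0.0065 ty=0.0090
a=3.15 tx=-0.0075 ty=0.0115
a=3.15 tx=-0.0075 ty=0.0115
a=3.25 tx=-0.0050 ty=0.0065
a=3.35 tx=-0.0020 ty=0.0020
a=3.45 tx=0.0015 ty=-0.0020
a=3.55 tx=0.0055 ty=-0.0060
a=3.65 tx=0.0100 ty=-0.0095
a=3.75 tx=0.0145 ty=-0.0125
a=3.85 tx=0.0195 ty=-0.0150
a=3.95 tx=0.0245 ty=-0.0170
end cmd [ 0.5208 -0.0966]
```

Call:
{"name": "send_rows", "arguments": {
  "moves": [
    {"ax": 0, "ay": 0, "az": 0, "tx": -0.0035, "ty": 0.004, "tz": 0, "gripper": -1},
    {"ax": 0, "ay": 0, "az": 0, "tx": -0.0065, "ty": 0.009, "tz": 0, "gripper": -1},
    {"ax": 0, "ay": 0, "az": 0, "tx": -0.0075, "ty": 0.0115, "tz": 0, "gripper": -1},
    {"ax": 0, "ay": 0, "az": 0, "tx": -0.0075, "ty": 0.0115, "tz": 0, "gripper": -1}
  ]
}}

```text
t: 17.53
tcp_pos: [0.4875, -0.1259, 0.111]
orientation: [180.0, 0.1, -0.1]
force: [-0.5, 0.4, 3.8]
gripper_width: 0.241
```

```bash
python3 st.py
python3 - <<'E'
from g import *
gen((.538,-.149),.055,-.445,np.array([.4888,-.1251]),np.arange(3.25,4.4,.1))
E
```

```text
17.5333 [ 0.4875 -0.1259  0.111 ] [ 1.7997e+02  1.3000e-01 -6.0000e-02] [-0.52  0.45  3.8 ] [ 0.29 -0.1   0.02] [ 45.   8. -36. 110.   5.  63.   7.]
r 0.0555516173755918 a mod2pi 3.125925071516757 rad 0.6612942363946616 tan(ccw+, resists fwd) -0.18825201809523795
a=3.25 tx=0.0025 ty=-0.0050
a=3.35 tx=0.0055 ty=-0.0095
a=3.45 tx=0.0090 ty=-0.0135
a=3.55 tx=0.0130 ty=-0.0175
a=3.65 tx=0.0175 ty=-0.0210
a=3.75 tx=0.0220 ty=-0.0240
a=3.85 tx=0.0270 ty=-0.0265
a=3.95 tx=0.0320 ty=-0.0285
a=4.05 tx=0.0375 ty=-0.0300
a=4.15 tx=0.0430 ty=-0.0305
a=4.25 tx=0.0480 ty=-0.0310
a=4.35 tx=0.0535 ty=-0.0310
end cmd [ 0.5423 -0.0941]
```

Second back-off reached (crank 3.13). Forward again.

Call:
{"name": "send_rows", "arguments": {
  "moves": [
    {"ax": 0, "ay": 0, "az": 0, "tx": 0.0025, "ty": -0.005, "tz": 0, "gripper": -1},
    {"ax": 0, "ay": 0, "az": 0, "tx": 0.0055, "ty": -0.0095, "tz": 0, "gripper": -1},
    {"ax": 0, "ay": 0, "az": 0, "tx": 0.009, "ty": -0.0135, "tz": 0, "gripper": -1},
    {"ax": 0, "ay": 0, "az": 0, "tx": 0.013, "ty": -0.0175, "tz": 0, "gripper": -1},
    {"ax": 0, "ay": 0, "az": 0, "tx": 0.0175, "ty": -0.021, "tz": 0, "gripper": -1},
    {"ax": 0, "ay": 0, "az": 0, "tx": 0.022, "ty": -0.024, "tz": 0, "gripper": -1},
    {"ax": 0, "ay": 0, "az": 0, "tx": 0.027, "ty": -0.0265, "tz": 0, "gripper": -1},
    {"ax": 0, "ay": 0, "az": 0, "tx": 0.032, "ty": -0.0285, "tz": 0, "gripper": -1},
    {"ax": 0, "ay": 0, "az": 0, "tx": 0.0375, "ty": -0.03, "tz": 0, "gripper": -1},
    {"ax": 0, "ay": 0, "az": 0, "tx": 0.043, "ty": -0.0305, "tz": 0, "gripper": -1},
    {"ax": 0, "ay": 0, "az": 0, "tx": 0.048, "ty": -0.031, "tz": 0, "gripper": -1},
    {"ax": 0, "ay": 0, "az": 0, "tx": 0.0535, "ty": -0.031, "tz": 0, "gripper": -1}
  ]
}}

```text
t: 18.53
tcp_pos: [0.5425, -0.0937, 0.1107]
orientation: [-180.0, 0.0, 0.0]
force: [-2.9, 0.3, 2.3]
gripper_width: 0.243
```

```bash
python3 st.py
python3 - <<'E'
from g import *
gen((.538,-.149),.055,-.445,np.array([.5423,-.0941]),[4.45,4.55,4.65,4.75,4.85,4.93,4.98,5,5])
E
```

```text
18.5333 [ 0.5425 -0.0937  0.1107] [-1.7998e+02  3.0000e-02  1.0000e-02] [-2.85  0.33  2.34] [-0.16  0.65  0.02] [ 40.  15. -37. 104.  10.  64.  -0.]
r 0.055482356568891965 a mod2pi 4.348776405541054 rad 0.10102986996560667 tan(ccw+, resists fwd) 2.8717553672364513
a=4.45 tx=0.0055 ty=0.0010
a=4.55 tx=0.0110 ty=0.0020
a=4.65 tx=0.0160 ty=0.0040
a=4.75 tx=0.0210 ty=0.0060
a=4.85 tx=0.0260 ty=0.0090
a=4.93 tx=0.0295 ty=0.0115
a=4.98 tx=0.0315 ty=0.0135
a=5.00 tx=0.0325 ty=0.0140
a=5.00 tx=0.0325 ty=0.0140
end cmd [ 0.5748 -0.1081]
```

Call:
{"name": "send_rows", "arguments": {
  "moves": [
    {"ax": 0, "ay": 0, "az": 0, "tx": 0.0055, "ty": 0.001, "tz": 0, "gripper": -1},
    {"ax": 0, "ay": 0, "az": 0, "tx": 0.011, "ty": 0.002, "tz": 0, "gripper": -1},
    {"ax": 0, "ay": 0, "az": 0, "tx": 0.016, "ty": 0.004, "tz": 0, "gripper": -1},
    {"ax": 0, "ay": 0, "az": 0, "tx": 0.021, "ty": 0.006, "tz": 0, "gripper": -1},
    {"ax": 0, "ay": 0, "az": 0, "tx": 0.026, "ty": 0.009, "tz": 0, "gripper": -1},
    {"ax": 0, "ay": 0, "az": 0, "tx": 0.0295, "ty": 0.0115, "tz": 0, "gripper": -1},
    {"ax": 0, "ay": 0, "az": 0, "tx": 0.0315, "ty": 0.0135, "tz": 0, "gripper": -1},
    {"ax": 0, "ay": 0, "az": 0, "tx": 0.0325, "ty": 0.014, "tz": 0, "gripper": -1},
    {"ax": 0, "ay": 0, "az": 0, "tx": 0.0325, "ty": 0.014, "tz": 0, "gripper": -1}
  ]
}}

```text
t: 19.28
tcp_pos: [0.5752, -0.1084, 0.1109]
orientation: [180.0, -0.1, -0.0]
force: [-0.9, 0.5, -0.4]
gripper_width: 0.241
```

```bash
python3 st.py
python3 - <<'E'
from g import *
gen((.538,-.149),.055,-.445,np.array([.5748,-.1081]),[5.02,5.06,5.1,5.14,5.18,5.22,5.26,5.3,5.34,5.38,5.42,5.46],.0005)
E
```

```text
19.2833 [ 0.5752 -0.1084  0.1109] [ 1.7999e+02 -5.0000e-02 -3.0000e-02] [-0.89  0.51 -0.44] [-0.08  0.05  0.05] [ 38.  19. -36.  99.  12.  66.  -1.]
r 0.05504733024716649 a mod2pi 5.009121974669743 rad -0.2234102511079964 tan(ccw+, resists fwd) 1.0049113104803273
a=5.02 tx=0.0010 ty=0.0010
a=5.06 tx=0.0025 ty=0.0025
a=5.10 tx=0.0040 ty=0.0040
a=5.14 tx=0.0055 ty=0.0055
a=5.18 tx=0.0065 ty=0.0075
a=5.22 tx=0.0080 ty=0.0090
a=5.26 tx=0.0095 ty=0.0110
a=5.30 tx=0.0105 ty=0.0125
a=5.34 tx=0.0115 ty=0.0145
a=5.38 tx=0.0125 ty=0.0165
a=5.42 tx=0.0135 ty=0.0185
a=5.46 tx=0.0145 ty=0.0205
end cmd [ 0.5893 -0.1286]
```

Call:
{"name": "send_rows", "arguments": {
  "moves": [
    {"ax": 0, "ay": 0, "az": 0, "tx": 0.001, "ty": 0.001, "tz": 0, "gripper": -1},
    {"ax": 0, "ay": 0, "az": 0, "tx": 0.0025, "ty": 0.0025, "tz": 0, "gripper": -1},
    {"ax": 0, "ay": 0, "az": 0, "tx": 0.004, "ty": 0.004, "tz": 0, "gripper": -1},
    {"ax": 0, "ay": 0, "az": 0, "tx": 0.0055, "ty": 0.0055, "tz": 0, "gripper": -1},
    {"ax": 0, "ay": 0, "az": 0, "tx": 0.0055, "ty": 0.0055, "tz": 0, "gripper": -1}
  ]
}}

```text
t: 19.7
tcp_pos: [0.5801, -0.1137, 0.1108]
orientation: [180.0, 0.0, -0.0]
force: [-1.7, 0.2, -0.6]
gripper_width: 0.244
```

```bash
python3 st.py
python3 - <<'E'
from g import *
gen((.538,-.149),.055,-.445,np.array([.5803,-.1136]),np.arange(5.16,5.25,.02),.0005)
E
```

```text
19.7 [ 0.5801 -0.1137  0.1108] [ 1.8e+02  3.0e-02 -1.0e-02] [-1.73  0.15 -0.57] [ 0.18  0.31 -0.02] [ 38.  19. -36.  99.  12.  66.  -1.]
r 0.0549543477527931 a mod2pi 5.140017693872658 rad -1.22531544495528 tan(ccw+, resists fwd) 1.2291846797826111
a=5.16 tx=0.0005 ty=0.0010
a=5.18 tx=0.0010 ty=0.0020
a=5.20 tx=0.0020 ty=0.0025
a=5.22 tx=0.0025 ty=0.0035
a=5.24 tx=0.0030 ty=0.0045
end cmd [ 0.5833 -0.1181]
```

Call:
{"name": "send_rows", "arguments": {
  "moves": [
    {"ax": 0, "ay": 0, "az": 0, "tx": 0.0005, "ty": 0.001, "tz": 0, "gripper": -1},
    {"ax": 0, "ay": 0, "az": 0, "tx": 0.001, "ty": 0.002, "tz": 0, "gripper": -1},
    {"ax": 0, "ay": 0, "az": 0, "tx": 0.002, "ty": 0.0025, "tz": 0, "gripper": -1},
    {"ax": 0, "ay": 0, "az": 0, "tx": 0.0025, "ty": 0.0035, "tz": 0, "gripper": -1}
  ]
}}

```text
t: 20.03
tcp_pos: [0.5824, -0.1167, 0.1109]
orientation: [-180.0, 0.0, 0.0]
force: [-2.4, 1.0, -1.5]
gripper_width: 0.244
```

```bash
python3 st.py
python3 - <<'E'
from g import *
gen((.538,-.149),.055,-.445,np.array([.5828,-.1171]),np.arange(5.24,5.37,.02),.0005)
E
```

```text
20.0333 [ 0.5824 -0.1167  0.1109] [-1.7998e+02  4.0000e-02  2.0000e-02] [-2.39  0.95 -1.52] [ 0.44  0.6  -0.01] [ 38.  20. -35.  98.  12.  66.  -1.]
r 0.0549189828599436 a mod2pi 5.208985894777099 rad -1.3738146950487988 tan(ccw+, resists fwd) 2.1755357519238205
a=5.24 tx=0.0005 ty=0.0010
a=5.26 tx=0.0015 ty=0.0020
a=5.28 tx=0.0020 ty=0.0030
a=5.30 tx=0.0025 ty=0.0035
a=5.32 tx=0.0030 ty=0.0045
a=5.34 tx=0.0035 ty=0.0055
a=5.36 tx=0.0040 ty=0.0065
end cmd [ 0.5868 -0.1236]
```

Call:
{"name": "send_rows", "arguments": {
  "moves": [
    {"ax": 0, "ay": 0, "az": 0, "tx": 0.0005, "ty": 0.001, "tz": 0, "gripper": -1},
    {"ax": 0, "ay": 0, "az": 0, "tx": 0.0015, "ty": 0.002, "tz": 0, "gripper": -1},
    {"ax": 0, "ay": 0, "az": 0, "tx": 0.002, "ty": 0.003, "tz": 0, "gripper": -1},
    {"ax": 0, "ay": 0, "az": 0, "tx": 0.0025, "ty": 0.0035, "tz": 0, "gripper": -1}
  ]
}}

```text
t: 20.37
tcp_pos: [0.5853, -0.1208, 0.1111]
orientation: [180.0, -0.0, -0.0]
force: [-2.3, 1.2, -2.4]
gripper_width: 0.242
```

```bash
python3 st.py
python3 - <<'E'
from g import *
gen((.538,-.149),.055,-.445,np.array([.5853,-.1206]),np.arange(5.32,5.45,.02),.0005)
E
```

```text
20.3667 [ 0.5853 -0.1208  0.1111] [ 1.7998e+02 -1.0000e-02 -1.0000e-02] [-2.32  1.16 -2.4 ] [ 0.25  0.51 -0.  ] [ 38.  20. -35.  98.  13.  66.  -0.]
r 0.0550890605882789 a mod2pi 5.301007128250085 rad -1.4010294460813277 tan(ccw+, resists fwd) 2.181321884045928
a=5.32 tx=0.0005 ty=0.0010
a=5.34 tx=0.0010 ty=0.0020
a=5.36 tx=0.0015 ty=0.0030
a=5.38 tx=0.0020 ty=0.0040
a=5.40 tx=0.0025 ty=0.0050
a=5.42 tx=0.0030 ty=0.0060
a=5.44 tx=0.0035 ty=0.0070
end cmd [ 0.5888 -0.1276]
```

Call:
{"name": "send_rows", "arguments": {
  "moves": [
    {"ax": 0, "ay": 0, "az": 0, "tx": 0.0005, "ty": 0.001, "tz": 0.0005, "gripper": -1},
    {"ax": 0, "ay": 0, "az": 0, "tx": 0.001, "ty": 0.002, "tz": 0.0005, "gripper": -1},
    {"ax": 0, "ay": 0, "az": 0, "tx": 0.0015, "ty": 0.003, "tz": 0.0005, "gripper": -1},
    {"ax": 0, "ay": 0, "az": 0, "tx": 0.002, "ty": 0.004, "tz": 0.0005, "gripper": -1}
  ]
}}

```text
t: 20.7
tcp_pos: [0.5874, -0.1244, 0.1107]
orientation: [-180.0, -0.0, 0.0]
force: [-2.3, 1.3, -0.2]
gripper_width: 0.245
```

```bash
python3 st.py
python3 - <<'E'
from g import *
gen((.538,-.149),.055,-.445,np.array([.5873,-.1246]),np.arange(5.4,5.51,.02),.0005)
E
```

```text
20.7 [ 0.5874 -0.1244  0.1107] [-1.8e+02 -2.0e-02  1.0e-02] [-2.35  1.3  -0.17] [ 0.42  0.49 -0.01] [ 39.  20. -35.  97.  13.  66.  -0.]
r 0.05516699622300324 a mod2pi 5.375690753120378 rad -1.5240121446890549 tan(ccw+, resists fwd) 2.209271352999818
a=5.40 tx=0.0005 ty=0.0010
a=5.42 tx=0.0010 ty=0.0020
a=5.44 tx=0.0015 ty=0.0030
a=5.46 tx=0.0020 ty=0.0040
a=5.48 tx=0.0020 ty=0.0050
a=5.50 tx=0.0025 ty=0.0060
end cmd [ 0.5898 -0.1306]
```

Call:
{"name": "send_rows", "arguments": {
  "moves": [
    {"ax": 0, "ay": 0, "az": 0, "tx": 0.0005, "ty": 0.001, "tz": 0, "gripper": -1},
    {"ax": 0, "ay": 0, "az": 0, "tx": 0.001, "ty": 0.002, "tz": 0, "gripper": -1},
    {"ax": 0, "ay": 0, "az": 0, "tx": 0.0015, "ty": 0.003, "tz": 0, "gripper": -1},
    {"ax": 0, "ay": 0, "az": 0, "tx": 0.002, "ty": 0.004, "tz": 0, "gripper": -1}
  ]
}}

```text
t: 21.03
tcp_pos: [0.5893, -0.1284, 0.1106]
orientation: [-180.0, -0.0, 0.0]
force: [-2.1, 2.1, 0.1]
gripper_width: 0.246
```

```bash
python3 st.py
python3 - <<'E'
from g import *
gen((.538,-.149),.055,-.445,np.array([.5893,-.1286]),np.arange(5.48,5.59,.02),.0005)
E
```

```text
21.0333 [ 0.5893 -0.1284  0.1106] [-1.8e+02 -1.0e-02  1.0e-02] [-2.05  2.11  0.14] [0.48 0.42 0.01] [ 39.  21. -35.  97.  13.  66.   0.]
r 0.05525694134493213 a mod2pi 5.457031919322846 rad -1.1205995156987623 tan(ccw+, resists fwd) 2.7268589225173403
a=5.48 tx=0.0000 ty=0.0010
a=5.50 tx=0.0005 ty=0.0020
a=5.52 tx=0.0010 ty=0.0030
a=5.54 tx=0.0015 ty=0.0040
a=5.56 tx=0.0015 ty=0.0055
a=5.58 tx=0.0020 ty=0.0065
end cmd [ 0.5913 -0.1351]
```

Call:
{"name": "send_rows", "arguments": {
  "moves": [
    {"ax": 0, "ay": 0, "az": 0, "tx": 0, "ty": 0.001, "tz": 0, "gripper": -1},
    {"ax": 0, "ay": 0, "az": 0, "tx": 0.0005, "ty": 0.002, "tz": 0, "gripper": -1},
    {"ax": 0, "ay": 0, "az": 0, "tx": 0.001, "ty": 0.003, "tz": 0, "gripper": -1},
    {"ax": 0, "ay": 0, "az": 0, "tx": 0.0015, "ty": 0.004, "tz": 0, "gripper": -1}
  ]
}}

```text
t: 21.37
tcp_pos: [0.5907, -0.1325, 0.1105]
orientation: [-180.0, -0.0, 0.0]
force: [-2.0, 1.7, 0.2]
gripper_width: 0.243
```

```bash
python3 st.py
python3 - <<'E'
from g import *
gen((.538,-.149),.055,-.445,np.array([.5908,-.1326]),np.arange(5.56,5.67,.02),.0005)
E
```

```text
21.3667 [ 0.5907 -0.1325  0.1105] [-1.8e+02 -0.0e+00  1.0e-02] [-2.05  1.73  0.25] [0.49 0.42 0.02] [ 39.  21. -35.  97.  13.  66.   1.]
r 0.055249480923772035 a mod2pi 5.534065515939878 rad -1.434865219380157 tan(ccw+, resists fwd) 2.2673086345354085
a=5.56 tx=0.0000 ty=0.0015
a=5.58 tx=0.0005 ty=0.0025
a=5.60 tx=0.0005 ty=0.0035
a=5.62 tx=0.0010 ty=0.0045
a=5.64 tx=0.0010 ty=0.0055
a=5.66 tx=0.0015 ty=0.0065
end cmd [ 0.5923 -0.1391]
```

Call:
{"name": "send_rows", "arguments": {
  "moves": [
    {"ax": 0, "ay": 0, "az": 0, "tx": 0, "ty": 0.0015, "tz": 0, "gripper": -1},
    {"ax": 0, "ay": 0, "az": 0, "tx": 0.0005, "ty": 0.0025, "tz": 0, "gripper": -1},
    {"ax": 0, "ay": 0, "az": 0, "tx": 0.0005, "ty": 0.0035, "tz": 0, "gripper": -1},
    {"ax": 0, "ay": 0, "az": 0, "tx": 0.001, "ty": 0.0045, "tz": 0, "gripper": -1}
  ]
}}

```text
t: 21.7
tcp_pos: [0.5918, -0.1371, 0.1106]
orientation: [180.0, -0.0, -0.0]
force: [-1.1, 2.2, 0.1]
gripper_width: 0.243
```

```bash
python3 st.py
python3 - <<'E'
from g import *
gen((.538,-.149),.055,-.445,np.array([.5918,-.1371]),np.arange(5.64,5.75,.02),.0005)
E
```

```text
21.7 [ 0.5918 -0.1371  0.1106] [ 1.7999e+02 -2.0000e-02 -0.0000e+00] [-1.1   2.23  0.09] [0.51 0.3  0.03] [ 39.  21. -35.  96.  13.  67.   1.]
r 0.055081396825416615 a mod2pi 5.6208861750322585 rad -0.5935529631724932 tan(ccw+, resists fwd) 2.4184303978515778
a=5.64 tx=0.0000 ty=0.0010
a=5.66 tx=0.0005 ty=0.0020
a=5.68 tx=0.0005 ty=0.0030
a=5.70 tx=0.0005 ty=0.0045
a=5.72 tx=0.0010 ty=0.0055
a=5.74 tx=0.0010 ty=0.0065
end cmd [ 0.5928 -0.1436]
```

Call:
{"name": "send_rows", "arguments": {
  "moves": [
    {"ax": 0, "ay": 0, "az": 0, "tx": 0, "ty": 0.001, "tz": 0, "gripper": -1},
    {"ax": 0, "ay": 0, "az": 0, "tx": 0.0005, "ty": 0.002, "tz": 0, "gripper": -1},
    {"ax": 0, "ay": 0, "az": 0, "tx": 0.0005, "ty": 0.003, "tz": 0, "gripper": -1},
    {"ax": 0, "ay": 0, "az": 0, "tx": 0.0005, "ty": 0.0045, "tz": 0, "gripper": -1}
  ]
}}

```text
t: 22.03
tcp_pos: [0.5923, -0.1413, 0.1106]
orientation: [-180.0, -0.0, 0.0]
force: [-2.0, 2.9, 1.4]
gripper_width: 0.243
```

```bash
python3 st.py
python3 - <<'E'
from g import *
gen((.538,-.149),.055,-.445,np.array([.5923,-.1416]),np.arange(5.72,5.83,.02),.0005)
E
```

```text
22.0333 [ 0.5923 -0.1413  0.1106] [-1.7999e+02 -1.0000e-02  2.0000e-02] [-1.99  2.88  1.4 ] [0.71 0.26 0.02] [ 39.  21. -35.  96.  13.  67.   1.]
r 0.05481580857128803 a mod2pi 5.696437235271119 rad -1.5670113923685844 tan(ccw+, resists fwd) 3.1302121485599566
a=5.72 tx=0.0005 ty=0.0010
a=5.74 tx=0.0005 ty=0.0020
a=5.76 tx=0.0005 ty=0.0030
a=5.78 tx=0.0005 ty=0.0040
a=5.80 tx=0.0005 ty=0.0055
a=5.82 tx=0.0005 ty=0.0065
end cmd [ 0.5928 -0.1481]
```

Slightly up (2.4→3.1 N, moment 0.5→0.7); smaller step.

Call:
{"name": "send_rows", "arguments": {
  "moves": [
    {"ax": 0, "ay": 0, "az": 0, "tx": 0.0005, "ty": 0.001, "tz": 0, "gripper": -1},
    {"ax": 0, "ay": 0, "az": 0, "tx": 0.0005, "ty": 0.002, "tz": 0, "gripper": -1},
    {"ax": 0, "ay": 0, "az": 0, "tx": 0.0005, "ty": 0.003, "tz": 0, "gripper": -1}
  ]
}}

```text
t: 22.28
tcp_pos: [0.5928, -0.1447, 0.1106]
orientation: [180.0, -0.0, -0.0]
force: [-0.7, 2.1, -0.0]
gripper_width: 0.245
```

```bash
python3 st.py
python3 - <<'E'
from g import *
gen((.538,-.149),.055,-.445,np.array([.5928,-.1446]),np.arange(5.78,5.9,.02),.0005)
E
```

```text
22.2833 [ 0.5928 -0.1447  0.1106] [ 1.7998e+02 -2.0000e-02 -1.0000e-02] [-0.67  2.1  -0.01] [0.53 0.17 0.02] [ 39.  22. -35.  96.  13.  67.   2.]
r 0.05499780101930117 a mod2pi 5.760551244701415 rad -0.5040213266906708 tan(ccw+, resists fwd) 2.1489411407272123
a=5.78 tx=0.0000 ty=0.0010
a=5.80 tx=0.0000 ty=0.0025
a=5.82 tx=0.0000 ty=0.0035
a=5.84 tx=0.0000 ty=0.0045
a=5.86 tx=0.0000 ty=0.0055
a=5.88 tx=0.0000 ty=0.0065
a=5.90 tx=0.0000 ty=0.0080
end cmd [ 0.5928 -0.1526]
```

Call:
{"name": "send_rows", "arguments": {
  "moves": [
    {"ax": 0, "ay": 0, "az": 0, "tx": 0, "ty": 0.001, "tz": 0, "gripper": -1},
    {"ax": 0, "ay": 0, "az": 0, "tx": 0, "ty": 0.0025, "tz": 0, "gripper": -1},
    {"ax": 0, "ay": 0, "az": 0, "tx": 0, "ty": 0.0035, "tz": 0, "gripper": -1},
    {"ax": 0, "ay": 0, "az": 0, "tx": 0, "ty": 0.0045, "tz": 0, "gripper": -1}
  ]
}}

```text
t: 22.62
tcp_pos: [0.5928, -0.149, 0.1106]
orientation: [180.0, -0.0, 0.0]
force: [-1.0, 2.4, 0.3]
gripper_width: 0.247
```

```bash
python3 st.py
python3 - <<'E'
from g import *
gen((.538,-.149),.055,-.445,np.array([.5928,-.1491]),np.arange(5.86,5.98,.02),.0005)
E
```

```text
22.6167 [ 0.5928 -0.149   0.1106] [ 1.8e+02 -2.0e-02  1.0e-02] [-0.96  2.43  0.31] [ 0.66  0.07 -0.06] [ 40.  22. -34.  96.  13.  67.   2.]
r 0.05480188528539602 a mod2pi 5.837868639806349 rad -0.9566274865630163 tan(ccw+, resists fwd) 2.4309687438490126
a=5.86 tx=0.0000 ty=0.0010
a=5.88 tx=0.0000 ty=0.0020
a=5.90 tx=0.0000 ty=0.0035
a=5.92 tx=0.0000 ty=0.0045
a=5.94 tx=-0.0000 ty=0.0055
a=5.96 tx=-0.0000 ty=0.0065
a=5.98 tx=-0.0005 ty=0.0075
end cmd [ 0.5923 -0.1566]
```

Call:
{"name": "send_rows", "arguments": {
  "moves": [
    {"ax": 0, "ay": 0, "az": 0, "tx": 0, "ty": 0.001, "tz": 0, "gripper": -1},
    {"ax": 0, "ay": 0, "az": 0, "tx": 0, "ty": 0.002, "tz": 0, "gripper": -1},
    {"ax": 0, "ay": 0, "az": 0, "tx": 0, "ty": 0.0035, "tz": 0, "gripper": -1},
    {"ax": 0, "ay": 0, "az": 0, "tx": 0, "ty": 0.0045, "tz": 0, "gripper": -1}
  ]
}}

```text
t: 22.95
tcp_pos: [0.5928, -0.1527, 0.1105]
orientation: [-179.9, -0.0, 0.0]
force: [-0.5, 5.2, -0.6]
gripper_width: 0.246
```

```bash
python3 st.py
python3 - <<'E'
from g import *
gen((.538,-.149),.055,-.445,np.array([.5928,-.1536]),np.arange(5.94,6.06,.02),.0005)
E
```

```text
22.95 [ 0.5928 -0.1527  0.1105] [-1.7994e+02 -1.0000e-02  2.0000e-02] [-0.53  5.18 -0.62] [1.28 0.07 0.02] [ 40.  22. -34.  96.  13.  67.   2.]
r 0.05489626795218501 a mod2pi 5.906159401646394 rad -0.8779548847045682 tan(ccw+, resists fwd) 5.133667605282096
a=5.94 tx=-0.0000 ty=0.0010
a=5.96 tx=-0.0000 ty=0.0020
a=5.98 tx=-0.0005 ty=0.0030
a=6.00 tx=-0.0005 ty=0.0045
a=6.02 tx=-0.0005 ty=0.0055
a=6.04 tx=-0.0010 ty=0.0065
end cmd [ 0.5918 -0.1601]
```

Call:
{"name": "send_rows", "arguments": {
  "moves": [
    {"ax": 0, "ay": 0, "az": 0, "tx": 0, "ty": 0.0005, "tz": 0, "gripper": -1},
    {"ax": 0, "ay": 0, "az": 0, "tx": 0, "ty": 0.001, "tz": 0, "gripper": -1},
    {"ax": 0, "ay": 0, "az": 0, "tx": 0, "ty": 0.001, "tz": 0, "gripper": -1}
  ]
}}

```text
t: 23.2
tcp_pos: [0.5928, -0.1534, 0.1105]
orientation: [-179.9, 0.0, 0.0]
force: [-0.9, 4.9, -0.6]
gripper_width: 0.24
```

```bash
python3 st.py
```

```text
23.2 [ 0.5928 -0.1534  0.1105] [-1.7993e+02  0.0000e+00  4.0000e-02] [-0.93  4.86 -0.61] [ 1.37  0.09 -0.01] [ 40.  22. -34.  95.  13.  67.   2.]
r 0.05493404161283705 a mod2pi 5.919251439270239 rad -1.3195314927881647 tan(ccw+, resists fwd) 4.7702837695035925
```

Call:
{"name": "send_rows", "arguments": {
  "moves": [
    {"ax": 0, "ay": 0, "az": 0, "tx": 0, "ty": 0.0005, "tz": 0, "gripper": -1},
    {"ax": 0, "ay": 0, "az": 0, "tx": 0, "ty": 0.001, "tz": 0, "gripper": -1},
    {"ax": 0, "ay": 0, "az": 0, "tx": 0, "ty": 0.001, "tz": 0, "gripper": -1}
  ]
}}

```text
t: 23.45
tcp_pos: [0.5928, -0.1541, 0.1105]
orientation: [-179.9, 0.0, 0.1]
force: [0.3, 7.0, 0.8]
gripper_width: 0.24
```

```bash
python3 st.py
```

```text
23.45 [ 0.5928 -0.1541  0.1105] [-1.7991e+02  0.0000e+00  5.0000e-02] [0.27 6.96 0.83] [ 1.47  0.06 -0.01] [ 40.  22. -34.  95.  13.  67.   3.]
r 0.05500261615754259 a mod2pi 5.930748373926693 rad -0.37050971317494924 tan(ccw+, resists fwd) 6.958992659666236
```

Call:
{"name": "send_rows", "arguments": {
  "moves": [
    {"ax": 0, "ay": 0, "az": 0, "tx": 0, "ty": 0.0005, "tz": 0, "gripper": -1},
    {"ax": 0, "ay": 0, "az": 0, "tx": 0, "ty": 0.001, "tz": 0, "gripper": -1},
    {"ax": 0, "ay": 0, "az": 0, "tx": 0, "ty": 0.001, "tz": 0, "gripper": -1}
  ]
}}

```text
t: 23.7
tcp_pos: [0.5927, -0.1547, 0.1105]
orientation: [-179.9, 0.0, 0.1]
force: [-1.4, 6.1, -0.8]
gripper_width: 0.242
```

```bash
python3 st.py
```

```text
23.7 [ 0.5927 -0.1547  0.1105] [-1.7988e+02  1.0000e-02  6.0000e-02] [-1.41  6.11 -0.8 ] [ 1.65  0.02 -0.04] [ 40.  22. -34.  95.  13.  67.   3.]
r 0.055029097674875294 a mod2pi 5.942541759978015 rad -2.0368590631983348 tan(ccw+, resists fwd) 5.9293520111042115
```

Call:
{"name": "send_rows", "arguments": {
  "moves": [
    {"ax": 0, "ay": 0, "az": 0, "tx": 0, "ty": 0.0005, "tz": 0, "gripper": -1},
    {"ax": 0, "ay": 0, "az": 0, "tx": 0, "ty": 0.001, "tz": 0, "gripper": -1},
    {"ax": 0, "ay": 0, "az": 0, "tx": 0, "ty": 0.001, "tz": 0, "gripper": -1}
  ]
}}

```text
t: 23.95
tcp_pos: [0.5927, -0.1554, 0.1105]
orientation: [-179.9, 0.0, 0.1]
force: [-0.3, 6.9, 0.6]
gripper_width: 0.242
```

```bash
python3 st.py
```

```text
23.95 [ 0.5927 -0.1554  0.1105] [-1.7986e+02  1.0000e-02  7.0000e-02] [-0.34  6.89  0.59] [ 1.79  0.1  -0.04] [ 40.  22. -34.  95.  13.  67.   3.]
r 0.055104271761925464 a mod2pi 5.95393265393635 rad -1.1318924786518627 tan(ccw+, resists fwd) 6.809409259715577
```

Call:
{"name": "send_rows", "arguments": {
  "moves": [
    {"ax": 0, "ay": 0, "az": 0, "tx": 0, "ty": 0, "tz": 0, "gripper": -1}
  ]
}}

```text
t: 24.03
tcp_pos: [0.5927, -0.1553, 0.1105]
orientation: [-179.9, 0.0, 0.1]
force: [-1.5, 6.8, 0.2]
gripper_width: 0.243
```

```bash
python3 st.py
```

```text
24.0333 [ 0.5927 -0.1553  0.1105] [-1.7986e+02  1.0000e-02  8.0000e-02] [-1.46  6.78  0.19] [ 1.78  0.07 -0.02] [ 40.  22. -34.  95.  13.  67.   3.]
r 0.05510189251653774 a mod2pi 5.952671700280864 rad -2.2257324924944055 tan(ccw+, resists fwd) 6.564129024607952
```

Call:
{"name": "send_rows", "arguments": {
  "moves": [
    {"ax": 0, "ay": 0, "az": 0, "tx": 0, "ty": 0.0005, "tz": 0, "gripper": -1},
    {"ax": 0, "ay": 0, "az": 0, "tx": -0.0005, "ty": 0.001, "tz": 0, "gripper": -1},
    {"ax": 0, "ay": 0, "az": 0, "tx": -0.0005, "ty": 0.0015, "tz": 0, "gripper": -1},
    {"ax": 0, "ay": 0, "az": 0, "tx": -0.0005, "ty": 0.0015, "tz": 0, "gripper": -1}
  ]
}}

```text
t: 24.37
tcp_pos: [0.5925, -0.1563, 0.1105]
orientation: [-179.8, -0.0, 0.1]
force: [0.0, 6.2, -0.0]
gripper_width: 0.245
```

```bash
python3 st.py
```

```text
24.3667 [ 0.5925 -0.1563  0.1105] [-1.7982e+02 -2.0000e-02  9.0000e-02] [ 0.01  6.19 -0.01] [ 1.94 -0.08 -0.06] [ 40.  22. -34.  95.  13.  67.   3.]
r 0.054981497893309354 a mod2pi 5.971402614653849 rad -0.8112985661383237 tan(ccw+, resists fwd) 6.1321661362606505
```

Call:
{"name": "send_rows", "arguments": {
  "moves": [
    {"ax": 0, "ay": 0, "az": 0, "tx": 0, "ty": 0, "tz": 0, "gripper": -1}
  ]
}}

```text
t: 24.45
tcp_pos: [0.5925, -0.1563, 0.1105]
orientation: [-179.8, -0.0, 0.1]
force: [-0.5, 6.8, -0.9]
gripper_width: 0.238
```

```bash
python3 st.py
```

```text
24.45 [ 0.5925 -0.1563  0.1105] [-1.7982e+02 -1.0000e-02  1.0000e-01] [-0.54  6.82 -0.85] [1.95 0.01 0.07] [ 40.  22. -34.  95.  13.  67.   3.]
r 0.05495901510995896 a mod2pi 5.97098085810689 rad -1.4380329892524313 tan(ccw+, resists fwd) 6.6876081342731375
```

```bash
cat > avg.py <<'E'
from h import *
import sys
F=[];M=[]
for i in range(int(sys.argv[1])):
    read_camera('wrist' if i else 'scene'); S=monitor.get_state(); F.append(S['force']);M.append(S['wrist_torque'])
F=np.array(F);M=np.array(M);print(S['t'],S['tcp_pos'].round(4),'F',F.mean(0).round(2),F.std(0).round(2),'M',M.mean(0).round(3),M.std(0).round(3))
E
python3 avg.py 10; python3 - <<'E'
from h import *
c=cam('wrist');cv2.imwrite('pics/w10.png',c['img'][:,:,::-1])
s=cam('scene');x=s['img'][90:210,270:390];cv2.imwrite('pics/s10.png',cv2.resize(x,(600,600),interpolation=cv2.INTER_CUBIC)[:,:,::-1])
E
```

```text
24.95 [ 0.5925 -0.1563  0.1105] F [-0.32  7.27  0.28] [0.54 0.32 0.54] M [ 1.922 -0.014 -0.017] [0.025 0.033 0.035]
```

View pics/w10.png

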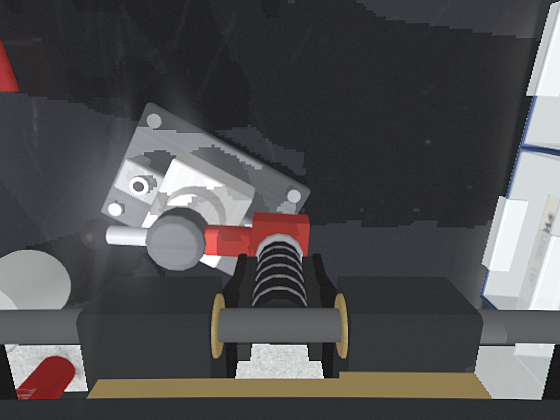

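View pics/s10.png

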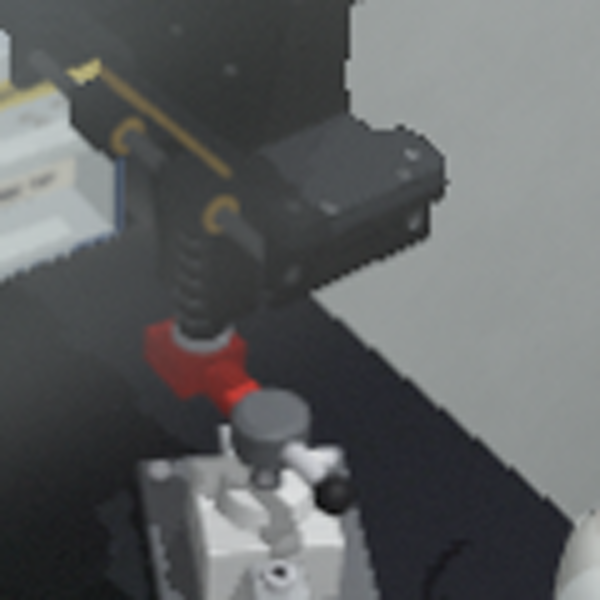

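Call:
{"name": "send_rows", "arguments": {
  "moves": [
    {"ax": 0, "ay": 0, "az": 0, "tx": 0, "ty": 0.0005, "tz": 0, "gripper": -1},
    {"ax": 0, "ay": 0, "az": 0, "tx": 0, "ty": 0.001, "tz": 0, "gripper": -1},
    {"ax": 0, "ay": 0, "az": 0, "tx": 0, "ty": 0.0015, "tz": 0, "gripper": -1},
    {"ax": 0, "ay": 0, "az": 0, "tx": 0, "ty": 0.0015, "tz": 0, "gripper": -1}
  ]
}}

```text
t: 25.38
tcp_pos: [0.5925, -0.1573, 0.1105]
orientation: [-179.8, -0.0, 0.1]
force: [-0.1, 8.1, -0.2]
gripper_width: 0.242
```

```bash
python3 avg.py 6
```

```text
25.6833 [ 0.5925 -0.1572  0.1105] F [-0.46  8.   -0.13] [0.23 0.29 0.86] M [ 2.128  0.008 -0.046] [0.033 0.025 0.034]
```

Call:
{"name": "send_rows", "arguments": {
  "moves": [
    {"ax": 0, "ay": 0, "az": 0, "tx": 0, "ty": 0.0005, "tz": 0, "gripper": -1},
    {"ax": 0, "ay": 0, "az": 0, "tx": 0, "ty": 0.001, "tz": 0, "gripper": -1},
    {"ax": 0, "ay": 0, "az": 0, "tx": 0, "ty": 0.0015, "tz": 0, "gripper": -1},
    {"ax": 0, "ay": 0, "az": 0, "tx": 0, "ty": 0.002, "tz": 0, "gripper": -1},
    {"ax": 0, "ay": 0, "az": 0, "tx": 0, "ty": 0.002, "tz": 0, "gripper": -1}
  ]
}}

```text
t: 26.1
tcp_pos: [0.5924, -0.1585, 0.1104]
orientation: [-179.7, 0.0, 0.1]
force: [-1.1, 8.1, 0.8]
gripper_width: 0.245
```

```bash
python3 avg.py 6; python3 st.py
```

```text
26.4 [ 0.5924 -0.1585  0.1104] F [-0.55  9.04  0.19] [0.46 0.4  0.32] M [ 2.385  0.052 -0.026] [0.019 0.032 0.023]
26.4 [ 0.5924 -0.1585  0.1104] [-1.7973e+02  1.0000e-02  1.4000e-01] [-0.64  8.64 -0.12] [ 2.36  0.04 -0.02] [ 40.  22. -34.  95.  13.  67.   3.]
r 0.0552492849096089 a mod2pi 6.010766365949755 rad -2.1135621955206743 tan(ccw+, resists fwd) 8.39996080089243
```

Call:
{"name": "send_rows", "arguments": {
  "moves": [
    {"ax": 0, "ay": 0, "az": 0, "tx": 0, "ty": -0.001, "tz": 0, "gripper": -1},
    {"ax": 0, "ay": 0, "az": 0, "tx": 0.0005, "ty": -0.002, "tz": 0, "gripper": -1},
    {"ax": 0, "ay": 0, "az": 0, "tx": 0.0005, "ty": -0.003, "tz": 0, "gripper": -1},
    {"ax": 0, "ay": 0, "az": 0, "tx": 0.0005, "ty": -0.004, "tz": 0, "gripper": -1},
    {"ax": 0, "ay": 0, "az": 0, "tx": 0.001, "ty": -0.005, "tz": 0, "gripper": -1},
    {"ax": 0, "ay": 0, "az": 0, "tx": 0.001, "ty": -0.006, "tz": 0, "gripper": -1},
    {"ax": 0, "ay": 0, "az": 0, "tx": 0.001, "ty": -0.007, "tz": 0, "gripper": -1},
    {"ax": 0, "ay": 0, "az": 0, "tx": 0.001, "ty": -0.007, "tz": 0, "gripper": -1}
  ]
}}

```text
t: 27.07
tcp_pos: [0.5931, -0.1542, 0.1105]
orientation: [-179.9, 0.0, 0.1]
force: [-1.2, 4.7, 0.9]
gripper_width: 0.247
```

```bash
python3 avg.py 4
```

```text
27.2667 [ 0.5931 -0.1544  0.1105] F [-0.75  4.79  0.15] [0.49 0.6  0.29] M [1.342 0.158 0.005] [0.023 0.043 0.023]
```

Call:
{"name": "send_rows", "arguments": {
  "moves": [
    {"ax": 0, "ay": 0, "az": 0, "tx": 0, "ty": -0.001, "tz": 0, "gripper": -1},
    {"ax": 0, "ay": 0, "az": 0, "tx": 0, "ty": -0.002, "tz": 0, "gripper": -1},
    {"ax": 0, "ay": 0, "az": 0, "tx": 0, "ty": -0.003, "tz": 0, "gripper": -1},
    {"ax": 0, "ay": 0, "az": 0, "tx": 0.0, "ty": -0.004, "tz": 0, "gripper": -1},
    {"ax": 0, "ay": 0, "az": 0, "tx": 0.0, "ty": -0.005, "tz": 0, "gripper": -1},
    {"ax": 0, "ay": 0, "az": 0, "tx": 0.0, "ty": -0.006, "tz": 0, "gripper": -1},
    {"ax": 0, "ay": 0, "az": 0, "tx": 0.0, "ty": -0.007, "tz": 0, "gripper": -1},
    {"ax": 0, "ay": 0, "az": 0, "tx": 0.0, "ty": -0.007, "tz": 0, "gripper": -1}
  ]
}}

```text
t: 27.93
tcp_pos: [0.5932, -0.1493, 0.1106]
orientation: [179.9, -0.0, -0.0]
force: [-0.0, 1.2, 0.3]
gripper_width: 0.241
```

```bash
python3 avg.py 4
```

```text
28.1333 [ 0.5932 -0.1491  0.1106] F [-0.16  0.83  0.09] [0.41 0.25 0.33] M [ 0.203 -0.04   0.025] [0.048 0.011 0.029]
```

Call:
{"name": "send_rows", "arguments": {
  "moves": [
    {"ax": 0, "ay": 0, "az": 0, "tx": 0, "ty": -0.001, "tz": 0, "gripper": -1},
    {"ax": 0, "ay": 0, "az": 0, "tx": 0, "ty": -0.001, "tz": 0, "gripper": 0},
    {"ax": 0, "ay": 0, "az": 0, "tx": 0, "ty": -0.001, "tz": 0, "gripper": 0},
    {"ax": 0, "ay": 0, "az": 0, "tx": 0, "ty": -0.001, "tz": 0, "gripper": 0},
    {"ax": 0, "ay": 0, "az": 0, "tx": 0, "ty": -0.001, "tz": 0, "gripper": 0},
    {"ax": 0, "ay": 0, "az": 0, "tx": 0, "ty": -0.001, "tz": 0, "gripper": 0},
    {"ax": 0, "ay": 0, "az": 0, "tx": 0, "ty": -0.001, "tz": 0, "gripper": 0},
    {"ax": 0, "ay": 0, "az": 0, "tx": 0, "ty": -0.001, "tz": 0, "gripper": 0},
    {"ax": 0, "ay": 0, "az": 0, "tx": 0, "ty": -0.001, "tz": 0, "gripper": 0},
    {"ax": 0, "ay": 0, "az": 0, "tx": 0, "ty": -0.001, "tz": 0, "gripper": 0}
  ]
}}

```text
t: 28.97
tcp_pos: [0.5931, -0.1475, 0.1105]
orientation: [180.0, 0.0, -0.0]
force: [-0.6, -0.1, -0.5]
gripper_width: 0.503
```

```bash
python3 avg.py 2;  python3 - <<'E'
from h import *
c=cam('wrist');cv2.imwrite('pics/w11.png',c['img'][:,:,::-1])
E
```

```text
29.0667 [ 0.5932 -0.1474  0.1105] F [-0.16 -0.9  -0.5 ] [0.42 0.1  0.12] M [-0.021 -0.106  0.007] [0.032 0.014 0.015]
```

View pics/w11.png

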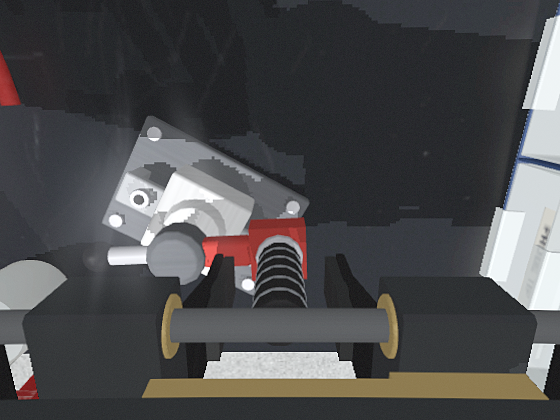

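Call:
{"name": "send_rows", "arguments": {
  "moves": [
    {"ax": 0, "ay": 0, "az": 0, "tx": 0, "ty": 0, "tz": -0.01, "gripper": 0.2},
    {"ax": 0, "ay": 0, "az": 0, "tx": 0, "ty": 0, "tz": -0.03, "gripper": 0.2},
    {"ax": 0, "ay": 0, "az": 0, "tx": 0, "ty": 0, "tz": -0.055, "gripper": 0.2},
    {"ax": 0, "ay": 0, "az": 0, "tx": 0, "ty": 0, "tz": -0.085, "gripper": 0.2},
    {"ax": 0, "ay": 0, "az": 0, "tx": 0, "ty": 0, "tz": -0.115, "gripper": 0.2},
    {"ax": 0, "ay": 0, "az": 0, "tx": 0, "ty": 0.03, "tz": -0.14, "gripper": 0.2},
    {"ax": 0, "ay": 0, "az": 0, "tx": 0, "ty": 0.06, "tz": -0.15, "gripper": 0.2},
    {"ax": 0, "ay": 0, "az": 0, "tx": 0, "ty": 0.08, "tz": -0.15, "gripper": 0.2},
    {"ax": 0, "ay": 0, "az": 0, "tx": 0, "ty": 0.08, "tz": -0.15, "gripper": 0.2},
    {"ax": 0, "ay": 0, "az": 0, "tx": 0, "ty": 0.08, "tz": -0.15, "gripper": 0.2}
  ]
}}

```text
t: 29.95
tcp_pos: [0.5928, -0.2291, 0.261]
orientation: [180.0, -0.0, -0.2]
force: [0.3, 0.7, 0.4]
gripper_width: 0.6
```

```bash
python3 - <<'E'
from h import *
S,T=tool();print(S['t'],S['tcp_pos'],S['force'])
c=cam('wrist');cv2.imwrite('pics/w12.png',c['img'][:,:,::-1])
s=cam('scene');cv2.imwrite('pics/s12.png',s['img'][:,:,::-1])
x=s['img'][90:210,270:390];cv2.imwrite('pics/s12c.png',cv2.resize(x,(600,600),interpolation=cv2.INTER_CUBIC)[:,:,::-1])
E
```

```text
29.95 [ 0.59279588 -0.22907911  0.26099209] [0.31698665 0.73243972 0.41128421]
```

View pics/w12.png

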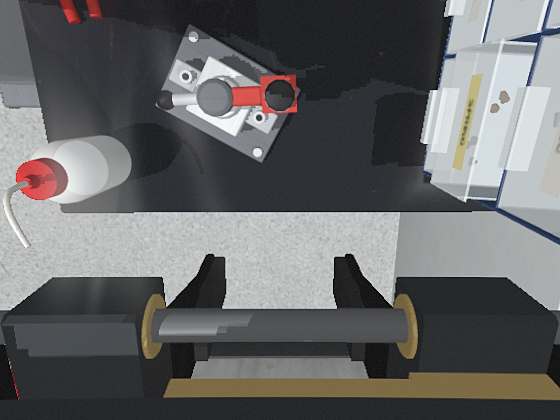

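View pics/s12c.png

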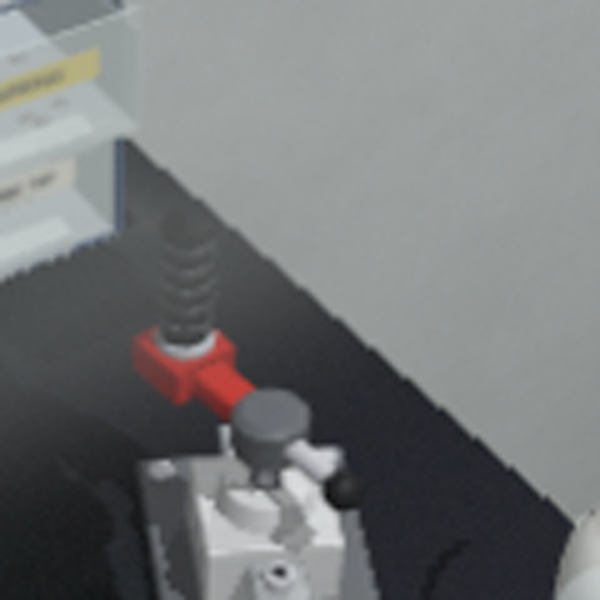

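View pics/s12.png

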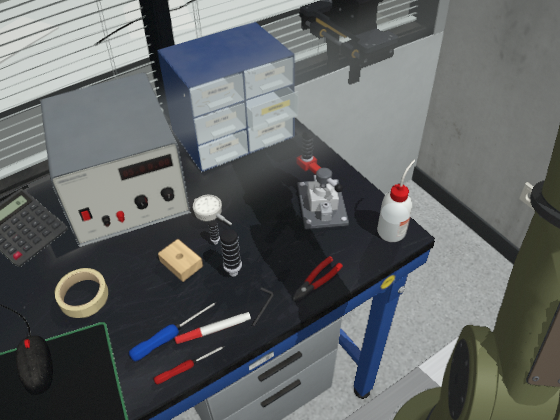

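```bash
python3 - <<'E'
from h import *
print(monitor.get_state()['dq'].round(2)); print(workorder.job_done()); print(monitor.get_state()['t'])
E
```

```text
[-0.66 -0.11 -0.67  0.44  0.3  -0.16 -0.  ]
the job is handed in; nothing more can be done
None
the job is handed in; nothing more can be done
```

I took the middle-sized handle from the stand, pushed its pin home in the eye, worked the tap down to the bottom and handed the job in at about 30 s. The hand-in gave no verdict, so nothing below has been confirmed by it.

**Cranking:** The angles are crank angles worked out from the tool position; the tap itself is within about 0.2 rad of them.

| Move | Crank angle (rad) |
|---|---|
| Forward | about 3.15 (commanded) |
| Back | about 1.53 |
| Forward | about 4.62 |
| Back | about 3.13 |
| Forward, in small steps, until the resistance began to climb | about 5.85–5.9 |

**Bottoming:** I wound the crank on to about 8.8–9 N along the circle at the eye, averaged over several readings. That puts the torque spring at roughly 0.12 rad, against 0.10 needed and 0.18 to break the tap. I then eased back to about 1 N and opened the gripper.

**Last checks:**
- The handle stands upright with its flange on the eye, and the gripper is clear of everything.
- The crank rests at about 5.84 rad by eye in the wrist picture, which fits a bottomed tap with the spring relaxed.
- By eye in the pictures, the gauge, cutters and bottle have not moved.

**Less certain:**
- Single force readings scattered by up to about 1 N, and the spring could not be seen directly, so 0.12 rad is an estimate from averages.
- The tool's own angle ran on to 6.01 rad at the peak. I took the excess as the handle tilting in the grip and the arm giving, not extra spring wind-up.

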